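# Find the stamped crate and send it to the dispatch line

## Robot

A 6-joint arm with a two-finger parallel gripper is mounted at the origin on the work surface. World frame = base frame: x ahead of the robot, y to its left, z up, the work surface at z = 0. Lengths are in m, angles in rad, forces in N, time in s.
With the tool pointing down it reaches from about 0.25 to 0.8 m from the base axis. Payload 3.9 kg.
Tool frame: the origin (TCP) lies at the very end of the fingers, on their centre line; the grasp point (between the pads) lies 19 mm behind it (robot.tcp_to_grasp is the distance from the TCP to the grasp point, in m); z points along the fingers, y is the direction in which the jaws open and shut (so a half turn about z gives the same grasp; the last joint's range is limited). The gripper opens to 85 mm and grips with 20 to 120 N. Pads are 22 mm wide; open, the fingers measure 114 mm over their backs; the gripper's body (76 mm by 85 mm) begins 54 mm behind the grasp point. The pads swing forward as they close: fully open they stand 13 mm farther back than shut.
Start: joints at [-1.267, 0.26, -0.138, 1.173, 0, 1.571], TCP at [0.157, -0.501, 0.231] pointing down, gripper open.
Joint ranges: [-2.78, 2.78], [-0.83, 1.72], [-1.28, 1.37], [-1.9, 2.12], [-1.57, 1.48], [-3.14, 3.14]. Speed limits (rad/s): [2.57, 2.57, 3.14, 3.14, 3.14, 3.14].

## Interface

Orientations are given as a rotation vector (axis times angle).
In Python, from plant import robot, optics gives the robot as it stands. The module is installed in compiled form; this text tells all that it offers.
- The arm moves only by the tool carry_out, never from a script. Its argument "series" is a list that holds one entry, the list of rows, each a list of 7 numbers: the shift along the tool's x, y, z in mm, then the turn, a rotation vector about the tool's x, y, z in rad, then the closure, from 0 (fully open) to 1 (shut). In form: [[[dx, dy, dz, rx, ry, rz, grip], ...]]. A call has 1 to 12 rows; each row is the pose to reach, as a shift and turn from the pose measured when the call began, along the tool's axes at that moment; what a row does not reach only later rows make up. A row lasts 1/8 s, in which the tool goes at most 62.5 mm and 10.7 degrees, less where a joint would pass 70% of its speed; a pose out of reach is approached as far as the arm can. A call with a gripper value outside its range is refused whole. The fingers move at their own pace and stop on an object; the grip force is fixed at half the most. Time passes only in rows, so rows that repeat a pose let the fingers close. It gives the time, the measured TCP pose, the force and the opening at its end, in the units of the state.
- robot.get_obs(): the state, without advancing time (a new reading comes with each control period).
- optics.camera(name): name is "side" or "top" or "wrist"; returns a dict with "color" (420x560x3 uint8, blue, green, red), "vfov" (degrees; the focal length in pixels is half the picture's height over the tangent of half this angle, whatever the lens; pixels are square), "cx", "cy" (the principal point, pixels), "extrinsics" (4x4, takes a point from camera to world coordinates); the wrist camera has in their place "T_tool_cam" (4x4, takes a point from camera to tool coordinates, whose origin is the TCP and whose axes are the flange's). Camera axes: x right, y down, z forward; pixel columns grow to the right and rows downward; lengths in m; the calibration is good to about 2 mm. A picture is of the moment at which its call begins: read the wrist's pose just before it. There is no depth.
- robot.sign_off(): hands the job in, once; it reports no verdict.
The state is a dict: "clock": time; "q": joint angles; "qvel": joint speeds; "tau": joint torques, N m; "position": TCP position; "ee_rot": TCP orientation; "ft_force": force on the tool from outside, world axes, zero at the start; "ft_torque": the same for the moment, N m; "grip_width": opening from 0.0 (shut) to 1.0 (fully open).
Only numpy, scipy, OpenCV 4.12 (cv2) and the standard library are available. Lean on these libraries where they do the work, as an engineer would, in place of code of your own. Each camera call takes 0.05 s, during which the arm holds its last target.

## Task

One of the two open crates carries an ink stamp (a ring with a bar across) on its underside. First tip both crates over towards the robot, each about its stop bar, so that they lie on their near sides with their undersides facing away from the robot and can be read. Then push the stamped crate, lying as it is, sideways along the table until it lies squarely with the strip of tape (the dispatch line) running under its middle; only push with the fingers, lift nothing, leave the other crate lying at its bar and do not disturb the four other things.

Things in the scene. Friction and masses are not known exactly. Their poses are not given: they have to be found in the camera images.
- crate_a: One of two outwardly identical open plywood crates, upright at first: 120 (x) by 140 (y) by 100 mm high, walls and floor 6 mm, empty, 0.3 to 0.55 kg, loose. Only one is stamped. Origin: centre of the underside; z towards the open mouth, x away from the robot, y along its stop bar. Tipped over it lies 120 mm high and 100 mm deep, x up, mouth to the robot, underside upright and away from the robot.
- crate_b: One of two outwardly identical open plywood crates, upright at first: 120 (x) by 140 (y) by 100 mm high, walls and floor 6 mm, empty, 0.3 to 0.55 kg, loose. Only one is stamped. Origin: centre of the underside; z towards the open mouth, x away from the robot, y along its stop bar. Tipped over it lies 120 mm high and 100 mm deep, x up, mouth to the robot, underside upright and away from the robot.
- stamp (a point): Centre of the ink stamp, a black ring of 96 mm diameter with a bar across, at the middle of the underside of one of the crates (it lies with that crate's origin); out of sight until that crate is tipped over.
- crate_a_near (a point): Middle of crate_a's lower edge nearest the robot as it stands at first, 60 mm from its origin along its -x; it stays down as the crate is tipped.
- crate_a_far (a point): Middle of crate_a's lower edge farthest from the robot as it stands at first, 60 mm from its origin along its +x; it goes up as the crate is tipped.
- crate_b_near (a point): Middle of crate_b's lower edge nearest the robot as it stands at first, 60 mm from its origin along its -x; it stays down as the crate is tipped.
- crate_b_far (a point): Middle of crate_b's lower edge farthest from the robot as it stands at first, 60 mm from its origin along its +x; it goes up as the crate is tipped.
- stop_a: Steel bar screwed to the table, 12 (x) by 150 (y) by 5 mm high, origin at the centre of its underside. crate_a stands against its far (+x) side, parallel to it, 2 mm off, so that pushed high up the crate tips, not slides; the finger must go round with the wall, as a level push binds (friction near 1). Past about 56 degrees it topples, and lies partly on the bar, a few degrees past level.
- stop_b: Steel bar screwed to the table, 12 (x) by 150 (y) by 5 mm high, origin at the centre of its underside. crate_b stands against its far (+x) side, parallel to it, 2 mm off, so that pushed high up the crate tips, not slides; the finger must go round with the wall, as a level push binds (friction near 1). Past about 56 degrees it topples, and lies partly on the bar, a few degrees past level.
- tape: The dispatch line: a flat strip of pale tape on the table between the two crates, 360 (x, its length) by 30 mm, no height to speak of. Origin at its middle.
- ink_bottle: Loose orange bottle, 60 mm across, 150 mm high, origin at the centre of its foot. Not to be disturbed.
- ink_jar: Loose blue jar, 68 mm across, 80 mm high, origin at the centre of its foot. Not to be disturbed.
- squeegee: Loose squeegee lying flat: wooden bar 30 by 160 (y) by 30 mm high with a rubber blade out to 45 mm on +x, origin under the bar's middle. Not to be disturbed.
- clamp_knob: Loose black clamp knob, 40 mm across, 50 mm high, origin at the centre of its foot. Not to be disturbed.
Not all that is in view belongs to the job. Leave any green look-alike of the crate_b alone.

How it is judged:
By the outcome, as a careful person would: the job done as asked, in the order asked, and still so for the second after the job is handed in, with the robot touching nothing.
It also fails if it takes over 72 s, if anything falls off the work surface, if the arm or the gripper's body presses on something with over 40 N, if the wrist force passes 120 N, or if a joint passes its speed limit or range.

## Working session

There is one attempt and no reset: what is moved stays moved. The work goes in short steps, Python scripts to look and compute and a tool call to move; the robot and the scene stay as the last step left them, time stands still between calls to the robot, and variables do not carry over. Pictures are saved under pics/ and viewed, and the job is handed in when it is done.

Besides the shell and the picture viewer there is one more tool, called after ">>>" by a JSON object that holds its "name" and its "arguments", one argument or row to a line. carry_out: Moves the arm, as the interface text tells. Its arguments: {"type":"object","properties":{"series":{"type":"array","items":{"type":"array","items":{"type":"array","items":{"type":"number"}}}}},"required":["series"]}

```bash
mkdir -p pics; ls; cat > h.py <<'E'
import numpy as np, cv2
from plant import robot, optics
from scipy.spatial.transform import Rotation as R
def snap(name,fn):
    o=robot.get_obs(); c=optics.camera(name); cv2.imwrite('pics/'+fn+'.png',c['color'])
    np.savez('pics/'+fn+'.npz',**{k:v for k,v in c.items()},pos=o['position'],rot=o['ee_rot'])
    return c,o
def load(fn):
    d=np.load('pics/'+fn+'.npz'); return d
def ext(d):
    if 'extrinsics' in d: return d['extrinsics']
    T=np.eye(4);T[:3,:3]=R.from_rotvec(d['rot']).as_matrix();T[:3,3]=d['pos'];return T@d['T_tool_cam']
def ray(d,u,v):
    f=d['color'].shape[0]/2/np.tan(np.radians(float(d['vfov']))/2)
    E=ext(d); r=E[:3,:3]@np.array([(u-float(d['cx']))/f,(v-float(d['cy']))/f,1.]); return E[:3,3],r
def hit(d,u,v,z=0.):
    o,r=ray(d,u,v); return o+r*(z-o[2])/r[2]
def proj(d,p):
    f=d['color'].shape[0]/2/np.tan(np.radians(float(d['vfov']))/2)
    q=np.linalg.inv(ext(d))@np.append(p,1.); return q[:2]/q[2]*f+[float(d['cx']),float(d['cy'])]
E
python3 - <<'E'
from h import *
for n in ['side','top','wrist']:
    c,o=snap(n,n+'0'); print(n,{k:np.round(v,3) for k,v in c.items() if k!='color'})
print(o)
E
```

```text
pics
side {'vfov': np.float64(45.949), 'cx': np.float64(272.817), 'cy': np.float64(213.046), 'extrinsics': array([[ 0.992, -0.09 ,  0.088,  0.405],
       [-0.125, -0.594,  0.795, -1.109],
       [-0.019, -0.8  , -0.6  ,  0.899],
       [ 0.   ,  0.   ,  0.   ,  1.   ]])}
top {'vfov': np.float64(52.447), 'cx': np.float64(280.442), 'cy': np.float64(204.602), 'extrinsics': array([[ 0.025, -0.985,  0.17 ,  0.285],
       [-1.   , -0.024,  0.009,  0.031],
       [-0.005, -0.17 , -0.985,  1.297],
       [ 0.   ,  0.   ,  0.   ,  1.   ]])}
wrist {'vfov': np.float64(60.005), 'cx': np.float64(278.753), 'cy': np.float64(209.342), 'T_tool_cam': array([[ 0.001, -0.961, -0.277,  0.069],
       [ 1.   ,  0.001, -0.   ,  0.001],
       [ 0.001, -0.277,  0.961, -0.142],
       [ 0.   ,  0.   ,  0.   ,  1.   ]])}
{'clock': 0.1, 'q': array([-1.26698087e+00,  2.60639665e-01, -1.39253270e-01,  1.17272206e+00,
       -1.08971797e-05,  1.57080610e+00]), 'qvel': array([ 0.00117743, -0.00178235,  0.00375492,  0.00046938, -0.00164683,
       -0.00089874]), 'tau': array([-5.77103992e-05, -4.06508482e+01,  2.54527456e+01,  1.00980786e-02,
       -1.65422603e-05, -1.15923544e-05]), 'position': array([ 0.15686926, -0.50035735,  0.23053197]), 'ee_rot': array([-3.10364157e+00, -4.75111942e-01,  4.48972963e-04]), 'ft_force': array([-0.10031583,  0.33412214, -0.1504571 ]), 'ft_torque': array([ 0.01312289,  0.00109195, -0.01863158]), 'grip_width': 1.0019948589775478}
```

View pics/top0.png

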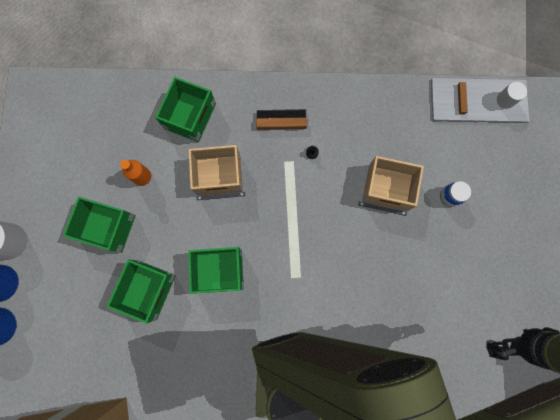

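View pics/side0.png

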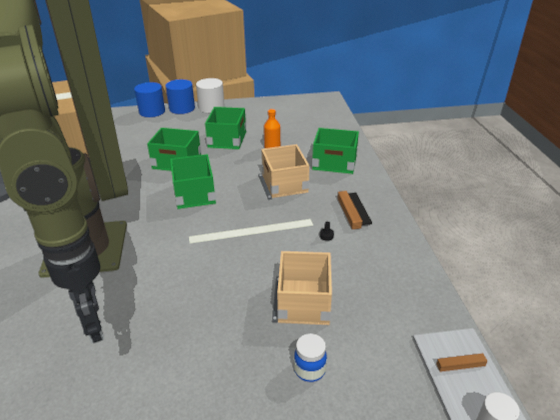

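The top view shows the brown crates at (216,170) and (393,184), with dark stop bars on their near sides at (220,195) and (388,209), and the tape from (290,162) to (295,277). The items to leave alone:
- **Knob:** (312,152)
- **Squeegee:** (281,120)
- **Bottle:** (137,173)
- **Jar:** (456,194)

What could be taken for a crate: green look-alikes at (186,107), (99,225), (140,291) and (215,270). By the description, the two plywood-brown ones are the crates.

```bash
python3 - <<'E'
from h import *
d=load('top0'); im=d['color']
a=cv2.resize(im[130:220,170:260],None,fx=4.4,fy=4.4,interpolation=cv2.INTER_CUBIC)
b=cv2.resize(im[140:230,345:435],None,fx=4.4,fy=4.4,interpolation=cv2.INTER_CUBIC)
cv2.imwrite('pics/crop0.png',np.hstack([a,b]))
d2=load('side0'); im=d2['color']
a=cv2.resize(im[140:204,250:320],None,fx=5,fy=5,interpolation=cv2.INTER_CUBIC)
b=cv2.resize(im[245:330,265:340],None,fx=5,fy=5,interpolation=cv2.INTER_CUBIC)
H=max(a.shape[0],b.shape[0]); p=lambda x:np.pad(x,((0,H-x.shape[0]),(0,0),(0,0)))
cv2.imwrite('pics/crop1.png',np.hstack([p(a),p(b)]))
for n,z,u,v in [('Lfl',.1,191,148),('Lfr',.1,239,147),('Rfl',.1,373,158),('Rfr',.1,422,164)]: print(n,hit(d,u,v,z).round(3))
hsv=cv2.cvtColor(d['color'],cv2.COLOR_BGR2HSV)
for u,v in [(216,160),(393,184),(292,220),(395,200)]: print(hsv[v,u])
E
```

```text
Lfl [0.652 0.307 0.1  ]
Lfr [0.659 0.167 0.1  ]
Rfl [ 0.635 -0.223  0.1  ]
Rfr [ 0.62  -0.364  0.1  ]
[ 17  99 173]
[ 16  99 131]
[ 30  14 206]
[ 18  95 199]
```

View pics/crop0.png

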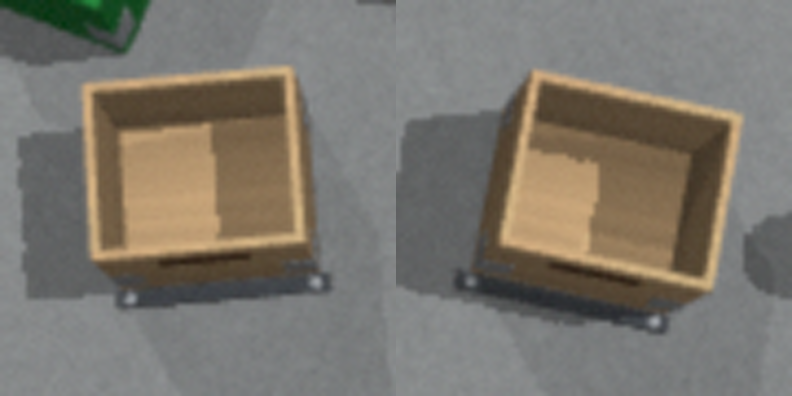

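View pics/crop1.png

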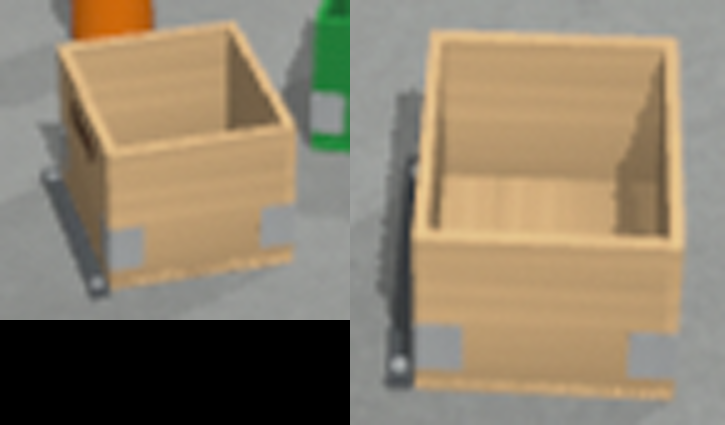

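```bash
python3 - <<'E'
from h import *
d=load('top0')
L=np.array([[83,87],[292,68],[313,246],[93,262]])/4.4+[170,130]-.4
Rr=np.array([[137,70],[346,116],[317,292],[104,246]])/4.4+[345,140]-.4
for n,c in (('L',L),('R',Rr)):
    P=np.array([hit(d,*p,.1) for p in c]); print(n,P.round(3).tolist())
    print(' ctr',P.mean(0).round(4)); 
    ys=[P[0]-P[1],P[3]-P[2]]; xs=[P[0]-P[3],P[1]-P[2]]
    print(' yaw',[np.degrees(np.arctan2(-v[0],v[1])).round(1) for v in ys],[np.degrees(np.arctan2(v[1],v[0])).round(1) for v in xs],[np.linalg.norm(v).round(4) for v in ys+xs])
# bar screw heads
B={'L':np.array([[128,299],[316,283]])/4.4+[170,130]-.4,'R':np.array([[469-396,282],[655-396,323]])/4.4+[345,140]-.4}
for n,b in B.items():
    P=np.array([hit(d,*p,.005) for p in b]);v=P[0]-P[1];print('bar',n,P.mean(0).round(4),np.degrees(np.arctan2(-v[0],v[1])).round(2),P.round(3).tolist())
for nm in('top0','side0'):
    d=load(nm);hsv=cv2.cvtColor(d['color'],cv2.COLOR_BGR2HSV)
    m=cv2.inRange(hsv,(20,5,185),(45,60,255)); n,lab,st,ce=cv2.connectedComponentsWithStats(m)
    for i in range(1,n):
        if st[i,4]>400:
            r=cv2.minAreaRect(np.argwhere(lab==i)[:,::-1].astype(np.float32)); bp=cv2.boxPoints(r)
            P=np.array([hit(d,*p) for p in bp]);print(nm,st[i],P.round(3).tolist(),P.mean(0).round(4))
d=load('top0')
for n,u,v,z in [('bottletop',127,163,.15),('bottlefoot',145,182,0),('jar',456,187,.08),('knob',312,152,.04),('squeegeeL',257,124,.03),('sqR',307,124,.03),('greenNear',[215][0],250,.1),('gr corner',240,250,.1),('gr186 nearcorner',200,138,.08)]: print(n,hit(d,u,v,z).round(3))
E
```

```text
L [[0.648, 0.314, 0.1], [0.664, 0.176, 0.1], [0.544, 0.157, 0.1], [0.53, 0.3, 0.1]]
 ctr [0.5966 0.2369 0.1   ]
 yaw [np.float64(6.7), np.float64(5.6)] [np.float64(6.7), np.float64(8.9)] [np.float64(0.139), np.float64(0.1437), np.float64(0.1189), np.float64(0.1218)]
R [[0.642, -0.231, 0.1], [0.614, -0.368, 0.1], [0.496, -0.345, 0.1], [0.523, -0.208, 0.1]]
 ctr [ 0.5691 -0.288   0.1   ]
 yaw [np.float64(-11.6), np.float64(-11.1)] [np.float64(-10.9), np.float64(-10.8)] [np.float64(0.1395), np.float64(0.1397), np.float64(0.121), np.float64(0.1199)]
bar L [0.5308 0.2298 0.005 ] 6.32 [[0.524, 0.295, 0.005], [0.538, 0.164, 0.005]]
bar R [ 0.5033 -0.2697  0.005 ] -11.34 [[0.516, -0.205, 0.005], [0.49, -0.334, 0.005]]
top0 [ 284  162   17  116 1088] [[0.644, 0.035, 0.0], [0.647, 0.005, 0.0], [0.29, -0.022, 0.0], [0.288, 0.007, 0.0]] [0.4673 0.0061 0.    ]
side0 [189 219 124  24 888] [[0.284, 0.01, 0.0], [0.647, 0.04, 0.0], [0.644, 0.006, -0.0], [0.287, -0.022, 0.0]] [0.4654 0.0086 0.    ]
bottletop [0.59  0.471 0.15 ]
bottlefoot [0.57  0.467 0.   ]
jar [ 0.559 -0.467  0.08 ]
knob [ 0.667 -0.05   0.04 ]
squeegeeL [0.756 0.122 0.03 ]
sqR [ 0.76  -0.034  0.03 ]
greenNear [0.358 0.222 0.1  ]
gr corner [0.36  0.152 0.1  ]
gr186 nearcorner [0.69  0.287 0.08 ]
```

```bash
cat >> h.py <<'E'
def pose(yaw,pitch=0):
    "tool x along yaw(deg), tool z down, then pitched forward by pitch(deg) about tool y"
    c,s=np.cos(np.radians(yaw)),np.sin(np.radians(yaw))
    M=np.array([[c,s,0],[s,-c,0],[0,0,-1.]]); return M@R.from_euler('y',pitch,degrees=True).as_matrix()
def rel(p,M,o=None):
    o=o or robot.get_obs(); R0=R.from_rotvec(o['ee_rot']).as_matrix()
    d=R0.T@(np.array(p)-o['position'])*1000; w=R.from_matrix(R0.T@M).as_rotvec()
    return [round(float(x),1) for x in d]+[round(float(x),3) for x in w]
CR={'R':(np.array([.510,-.276]),-11.2),'L':(np.array([.5375,.230]),6.5)}
def tip(c,th,h=.08,E=.131):
    P,psi=CR[c]; ex=np.array([np.cos(np.radians(psi)),np.sin(np.radians(psi))]); t=np.radians(th)
    x=E*np.cos(t)-h*np.sin(t); z=E*np.sin(t)+h*np.cos(t); return np.array([*(P+x*ex),z]),pose(psi,th)
def st():
    o=robot.get_obs(); M=R.from_rotvec(o['ee_rot']).as_matrix()
    print('t',round(o['clock'],2),'pos',o['position'].round(4),'x_t',M[:,0].round(3),'z_t',M[:,2].round(3),'F',np.round(o['ft_force'],1),'q',np.round(o['q'],2),'g',round(o['grip_width'],2)); return o
E
python3 - <<'E'
from h import *
st(); p,M=tip('R',0,E=.155); print(p); q=p.copy(); q[2]=.24; print(rel(q,M)); print(rel(p,M))
E
```

```text
t 0.15 pos [ 0.1569 -0.5005  0.2306] x_t [ 0.954  0.299 -0.   ] z_t [-0.001  0.001 -1.   ] F [-0.4 -0.1  0.5] q [-1.27  0.26 -0.14  1.17 -0.    1.57] g 1.0
[ 0.66204805 -0.30610632  0.08      ]
[540.2, -34.3, -9.3, -0.001, 0.0, 0.499]
[540.2, -34.1, 150.7, -0.001, 0.0, 0.499]
```

>>> {"name": "carry_out", "arguments": {
  "series": [
    [[180,-12,-10,0,0,0.16,0.5],[360,-24,-10,0,0,0.33,0.5],[540,-34,-10,0,0,0.5,0.5],[540,-34,-10,0,0,0.5,0.5],[540,-34,-10,0,0,0.5,0.5],[540,-34,-10,0,0,0.5,0.5],[540,-34,-10,0,0,0.5,0.5],[540,-34,-10,0,0,0.5,0.5],[540,-34,-10,0,0,0.5,0.5],[540,-34,-10,0,0,0.5,0.5],[540,-34,-10,0,0,0.5,0.5],[540,-34,-10,0,0,0.5,0.5]]
  ]
}}

```text
clock: 1.65
position: [0.6607, -0.3073, 0.241]
ee_rot: [-3.125, 0.31, 0.002]
ft_force: [0.4, -0.8, -1.0]
grip_width: 0.502
```

```bash
python3 - <<'E'
from h import *
st(); p,M=tip('R',0,E=.155); print(p); print(rel(p,M)); 
snap('side','side1');c,o=snap('wrist','w1'); 
P,psi=CR['R']; d=load('w1')
ex=np.array([np.cos(np.radians(psi)),np.sin(np.radians(psi))]);ey=np.array([-ex[1],ex[0]])
for a,b,z in [(.12,.07,.1),(.12,-.07,.1),(0,.07,.1),(0,-.07,.1),(.12,.07,0)]: print(proj(d,np.array([*(P+a*ex+b*ey),z])).round(0))
cv2.imwrite('pics/sw1.png',np.hstack([cv2.resize(cv2.imread('pics/'+n+'.png'),(400,300)) for n in('side1','w1')]))
E
```

```text
t 1.65 pos [ 0.6607 -0.3073  0.241 ] x_t [ 0.981 -0.196 -0.001] z_t [-0.001  0.001 -1.   ] F [ 0.4 -0.8 -1. ] q [-0.44  0.64  0.51  1.44  0.    2.9 ] g 0.5
[ 0.66204805 -0.30610632  0.08      ]
[1.3, -1.2, 161.0, -0.001, 0.001, -0.002]
[192. 235.]
[361. 235.]
[201. 358.]
[353. 358.]
[213. 203.]
```

View pics/sw1.png

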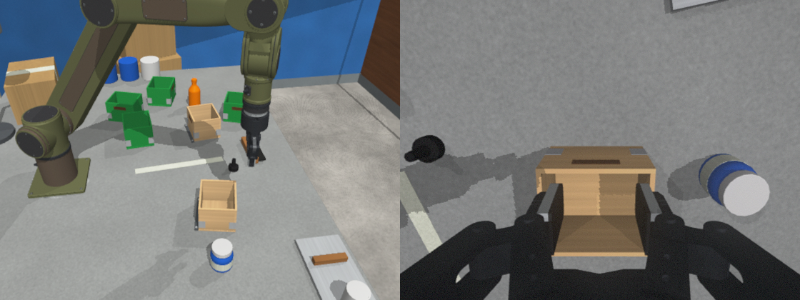

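The crate R rim and foot appear where predicted: far rim at (192,235) to (361,235) in the full wrist picture. The far wall has a dark slot about 60 mm wide, so I'll push with the fingers fully open, outside it.

>>> {"name": "carry_out", "arguments": {
  "series": [
    [[6,-1,50,0,0,0,0],[6,-1,100,0,0,0,0],[6,-1,150,0,0,0,0],[6,-1,166,0,0,0,0],[6,-1,166,0,0,0,0]]
  ]
}}

```text
clock: 2.38
position: [0.6661, -0.3076, 0.0753]
ee_rot: [-3.124, 0.311, 0.003]
ft_force: [0.0, 0.5, 0.1]
grip_width: 1.001
```

```bash
python3 - <<'E'
from h import *
o=st()
for E in (.145,.135,.131): print(E,rel(*tip('R',0,.075,E),o))
for th in range(5,70,5): print(th,rel(*tip('R',th,.075,.131),o))
E
```

```text
t 2.38 pos [ 0.6661 -0.3076  0.0753] x_t [ 0.98  -0.197 -0.002] z_t [-0.002  0.002 -1.   ] F [0.  0.5 0.1] q [-0.43  0.71  0.2   1.07  0.    2.91] g 1.0
0.145 [-14.2, -0.6, 0.3, -0.002, 0.002, -0.003]
0.135 [-24.2, -0.6, 0.3, -0.002, 0.002, -0.003]
0.131 [-28.2, -0.6, 0.3, -0.002, 0.002, -0.003]
5 [-35.3, -0.6, -10.8, -0.001, 0.089, -0.003]
10 [-43.3, -0.6, -21.3, -0.001, 0.176, -0.003]
15 [-52.2, -0.6, -31.0, -0.001, 0.264, -0.003]
20 [-61.8, -0.5, -39.9, -0.001, 0.351, -0.003]
25 [-72.3, -0.5, -47.9, -0.001, 0.438, -0.003]
30 [-83.4, -0.5, -55.0, -0.001, 0.526, -0.003]
35 [-95.0, -0.5, -61.1, -0.001, 0.613, -0.003]
40 [-107.2, -0.4, -66.2, -0.0, 0.7, -0.004]
45 [-119.8, -0.4, -70.2, -0.0, 0.787, -0.004]
50 [-132.6, -0.4, -73.1, -0.0, 0.875, -0.004]
55 [-145.7, -0.3, -74.8, 0.0, 0.962, -0.004]
60 [-158.8, -0.3, -75.4, 0.0, 1.049, -0.004]
65 [-172.0, -0.3, -74.8, 0.0, 1.136, -0.004]
```

>>> {"name": "carry_out", "arguments": {
  "series": [
    [[-18,-0.6,0,0,0,0,0],[-26,-0.6,0,0,0,0,0],[-28,-0.6,0,0,0,0,0],[-35.3,-0.6,-10.8,0,0.088,0,0],[-43.3,-0.6,-21.3,0,0.176,0,0],[-52.2,-0.6,-31,0,0.264,0,0],[-61.8,-0.5,-40,0,0.351,0,0],[-72.3,-0.5,-48,0,0.438,0,0],[-83.4,-0.5,-55,0,0.526,0,0],[-95,-0.5,-61,0,0.613,0,0]]
  ]
}}

```text
clock: 3.62
position: [0.575, -0.2893, 0.1397]
ee_rot: [2.922, -0.29, 0.935]
ft_force: [0.8, 0.0, -0.1]
grip_width: 1.001
```

```bash
python3 - <<'E'
from h import *
o=st()
for th in range(35,73,3): print(th,rel(*tip('R',th,.075,.131),o))
snap('side','side2')
E
```

```text
t 3.62 pos [ 0.575  -0.2893  0.1397] x_t [ 0.798 -0.16   0.581] z_t [ 0.569 -0.114 -0.814] F [ 0.8  0.  -0.1] q [-0.57  0.21 -0.71  0.06  0.21  2.83] g 1.0
35 [-3.5, -0.4, 1.4, 0.001, -0.008, -0.002]
38 [-7.6, -0.4, -5.4, 0.001, 0.044, -0.002]
41 [-12.0, -0.4, -12.0, 0.001, 0.096, -0.002]
44 [-16.7, -0.3, -18.3, 0.001, 0.149, -0.002]
47 [-21.8, -0.3, -24.4, 0.001, 0.201, -0.002]
50 [-27.1, -0.3, -30.2, 0.002, 0.253, -0.002]
53 [-32.8, -0.3, -35.7, 0.002, 0.306, -0.002]
56 [-38.8, -0.3, -40.9, 0.002, 0.358, -0.002]
59 [-45.0, -0.2, -45.8, 0.002, 0.41, -0.002]
62 [-51.4, -0.2, -50.3, 0.002, 0.463, -0.002]
65 [-58.1, -0.2, -54.6, 0.002, 0.515, -0.001]
68 [-65.0, -0.2, -58.4, 0.002, 0.567, -0.001]
71 [-72.1, -0.2, -61.9, 0.002, 0.62, -0.001]
```

View pics/side2.png

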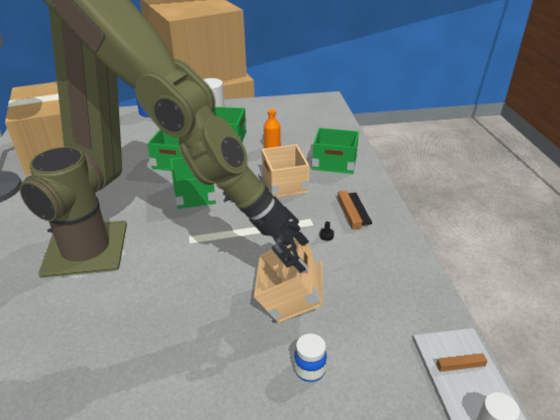

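The crate is tipping about its bar, with the fingers at about (290,250) on its far wall. I'll continue past the topple point.

>>> {"name": "carry_out", "arguments": {
  "series": [
    [[-7.6,-0.4,-5.4,0,0.044,0,0],[-12,-0.4,-12,0,0.096,0,0],[-16.7,-0.3,-18.3,0,0.149,0,0],[-21.8,-0.3,-24.4,0,0.201,0,0],[-27.1,-0.3,-30.2,0,0.253,0,0],[-32.8,-0.3,-35.7,0,0.306,0,0],[-38.8,-0.3,-40.9,0,0.358,0,0],[-45,-0.2,-45.8,0,0.41,0,0],[-51.4,-0.2,-50.3,0,0.463,0,0],[-58.1,-0.2,-54.6,0,0.515,0,0],[-65,-0.2,-58.4,0,0.567,0,0],[-65,-0.2,-58.4,0,0.567,0,0]]
  ]
}}

```text
clock: 5.18
position: [0.5087, -0.3035, 0.1723]
ee_rot: [2.555, -0.232, 1.657]
ft_force: [-0.6, -1.0, -1.0]
grip_width: 0.998
```

```bash
python3 - <<'E'
from h import *
o=st()
snap('side','side3'); snap('top','top3')
cv2.imwrite('pics/st3.png',np.hstack([cv2.resize(cv2.imread('pics/'+n+'.png'),(400,300)) for n in('side3','top3')]))
p,M=tip('R',68,.075,.131)
print(rel(p+[.06,0,.12],M,o)); 
for s in (.5,.72): 
    q,M2=tip('L',0,.075,.165); q[2]=.25; print(rel(q,M2,o))
E
```

```text
t 5.17 pos [ 0.5087 -0.3035  0.1723] x_t [ 0.401 -0.079  0.913] z_t [ 0.899 -0.156 -0.409] F [-0.6 -1.  -1. ] q [-0.85  0.34 -1.28 -1.1   0.61  2.83] g 1.0
[102.7, -39.0, -7.6, -0.022, 0.037, -0.0]
[104.4, -578.0, 55.6, 0.158, -1.143, -0.261]
[104.4, -578.0, 55.6, 0.158, -1.143, -0.261]
```

View pics/st3.png

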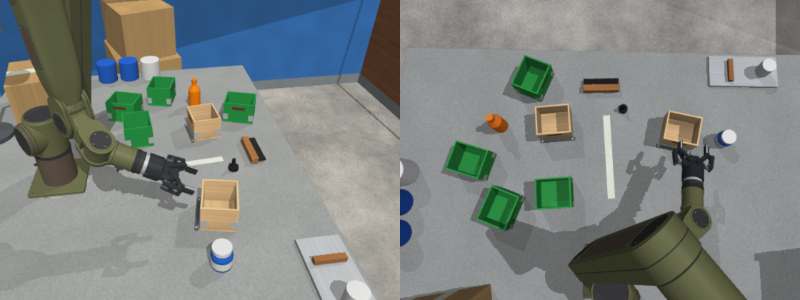

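The arm ran joint 3 to its limit (-1.28) near 65° of pitch and slipped over the rim, so the crate fell back upright at about (220,205) in the left picture. I'll retry with the tool nearly vertical. First I'll clear the arm and re-measure the crate.

>>> {"name": "carry_out", "arguments": {
  "series": [
    [[60,0,-27,0,0,0,0],[110,0,-50,0,-0.18,0,0],[110,0,-50,0,-0.36,0,0],[110,0,-50,0,-0.54,0,0],[110,0,-50,0,-0.72,0,0],[110,0,-50,0,-0.9,0,0],[110,0,-50,0,-1.08,0,0],[110,0,-50,0,-1.14,0,0]]
  ]
}}

```text
clock: 6.28
position: [0.5075, -0.3022, 0.2957]
ee_rot: [3.098, -0.273, 0.354]
ft_force: [1.0, -1.0, -1.2]
grip_width: 1.001
```

```bash
python3 - <<'E'
from h import *
o=st(); p,M=tip('R',0,.075,.16); p[2]=.25; print(rel(p,M,o))
snap('top','top4');d=load('top4'); a=cv2.resize(d['color'][130:230,345:485],None,fx=5,fy=5,interpolation=cv2.INTER_CUBIC); cv2.imwrite('pics/c4.png',a)
E
```

```text
t 6.28 pos [ 0.5075 -0.3022  0.2957] x_t [ 0.959 -0.171  0.225] z_t [ 0.223 -0.031 -0.974] F [ 1.  -1.  -1.2] q [-0.59  0.2  -0.08  1.09  0.1   2.74] g 1.0
[143.6, -22.6, 80.2, -0.01, -0.227, 0.02]
```

View pics/c4.png

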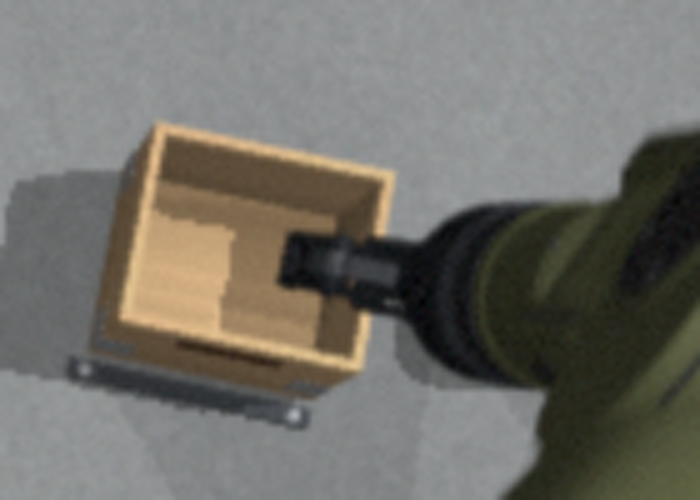

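```bash
python3 - <<'E'
from h import *
d=load('top4'); c=np.array([[157,124],[396,172],[362,368],[120,320]])/5+[345,130]-.4
P=np.array([hit(d,*p,.1) for p in c]); print(P.round(4).tolist(),P.mean(0).round(4))
ys=[P[0]-P[1],P[3]-P[2]]; xs=[P[0]-P[3],P[1]-P[2]]
print(' yaw',[np.degrees(np.arctan2(-v[0],v[1])).round(1) for v in ys],[np.degrees(np.arctan2(v[1],v[0])).round(1) for v in xs])
E
```

```text
[[0.6456, -0.2319, 0.1], [0.6201, -0.3695, 0.1], [0.5045, -0.3464, 0.1], [0.529, -0.2092, 0.1]] [ 0.5748 -0.2892  0.1   ]
 yaw [np.float64(-10.5), np.float64(-10.2)] [np.float64(-11.0), np.float64(-11.3)]
```

>>> {"name": "carry_out", "arguments": {
  "series": [
    [[70,-11,10,0,-0.1,0,0],[130,-22,30,0,-0.2,0.02,0],[143,-22,60,0,-0.227,0.02,0],[143,-22,80,0,-0.227,0.02,0],[143,-22,80,0,-0.227,0.02,0]]
  ]
}}

```text
clock: 6.95
position: [0.6691, -0.3059, 0.2439]
ee_rot: [-3.111, 0.297, 0.019]
ft_force: [-0.1, -0.4, -0.9]
grip_width: 1.001
```

```bash
cat >> h.py <<'E'
def tip2(c,th,h=.088,E=.12,k=.25,fx=.011,fz=.013):
    P,psi=CR[c]; ex=np.array([np.cos(np.radians(psi)),np.sin(np.radians(psi))]); t=np.radians(th)
    x=E*np.cos(t)-h*np.sin(t); z=E*np.sin(t)+h*np.cos(t); M=pose(psi,th*k)
    return np.array([*(P+x*ex),z])+M[:,0]*fx+M[:,2]*fz,M
E
python3 - <<'E'
from h import *
o=st()
for h,E in ((.055,.145),(.055,.122),(.055,.118)): print(h,E,rel(*tip2('R',0,h,E),o))
E
```

```text
t 6.95 pos [ 0.6691 -0.3059  0.2439] x_t [ 0.982 -0.189 -0.014] z_t [-0.011  0.017 -1.   ] F [-0.1 -0.4 -0.9] q [-0.43  0.67  0.58  1.49  0.01  2.9 ] g 1.0
0.055 0.145 [-3.2, 4.5, 201.9, -0.015, 0.014, 0.005]
0.055 0.122 [-26.2, 4.4, 202.2, -0.015, 0.014, 0.005]
0.055 0.118 [-30.2, 4.4, 202.3, -0.015, 0.014, 0.005]
```

>>> {"name": "carry_out", "arguments": {
  "series": [
    [[-1,4.5,60,-0.015,0.014,0,0],[-1,4.5,120,-0.015,0.014,0,0],[-1,4.5,180,-0.015,0.014,0,0],[-1,4.5,202,-0.015,0.014,0,0],[-2,4.5,202,-0.015,0.014,0,0],[-12,4.5,202,-0.015,0.014,0,0],[-18,4.5,202,-0.015,0.014,0,0],[-24,4.5,202,-0.015,0.014,0,0],[-27,4.5,202,-0.015,0.014,0,0],[-29,4.5,202,-0.015,0.014,0,0],[-29,4.5,202,-0.015,0.014,0,0]]
  ]
}}

```text
clock: 8.32
position: [0.6404, -0.3023, 0.0444]
ee_rot: [3.126, -0.298, 0.01]
ft_force: [3.9, -0.4, 5.7]
grip_width: 1.003
```

```bash
python3 - <<'E'
from h import *
o=st();print(rel(*tip2('R',0,.088,.135),o))
for th in range(0,76,4): print(th,rel(*tip2('R',th),o))
c,_=snap('wrist','w5'); snap('side','side5')
cv2.imwrite('pics/st5.png',np.hstack([cv2.resize(cv2.imread('pics/'+n+'.png'),(400,300)) for n in('side5','w5')]))
E
```

```text
t 8.32 pos [ 0.6404 -0.3023  0.0444] x_t [ 0.982 -0.189  0.006] z_t [ 0.006 -0.002 -1.   ] F [ 3.9 -0.4  5.7] q [-0.44  0.68  0.06  0.95  0.    2.89] g 1.0
[13.2, -0.3, -30.6, 0.001, -0.006, 0.005]
0 [-1.8, -0.4, -30.6, 0.001, -0.006, 0.005]
4 [-8.0, -0.4, -39.0, 0.001, 0.011, 0.005]
8 [-14.7, -0.4, -47.0, 0.001, 0.028, 0.005]
12 [-21.9, -0.5, -54.4, 0.001, 0.046, 0.005]
16 [-29.7, -0.5, -61.3, 0.001, 0.063, 0.005]
20 [-37.8, -0.5, -67.6, 0.001, 0.081, 0.005]
24 [-46.4, -0.6, -73.4, 0.001, 0.098, 0.005]
28 [-55.4, -0.6, -78.5, 0.001, 0.116, 0.005]
32 [-64.7, -0.7, -82.9, 0.001, 0.133, 0.005]
36 [-74.2, -0.7, -86.7, 0.001, 0.151, 0.005]
40 [-84.0, -0.8, -89.8, 0.001, 0.168, 0.005]
44 [-94.0, -0.8, -92.2, 0.001, 0.186, 0.005]
48 [-104.1, -0.9, -93.9, 0.0, 0.203, 0.005]
52 [-114.2, -0.9, -94.9, 0.0, 0.22, 0.005]
56 [-124.4, -1.0, -95.2, 0.0, 0.238, 0.005]
60 [-134.6, -1.0, -94.7, 0.0, 0.255, 0.005]
64 [-144.8, -1.1, -93.5, 0.0, 0.273, 0.005]
68 [-154.8, -1.1, -91.7, 0.0, 0.29, 0.005]
72 [-164.6, -1.2, -89.1, 0.0, 0.308, 0.005]
```

View pics/st5.png

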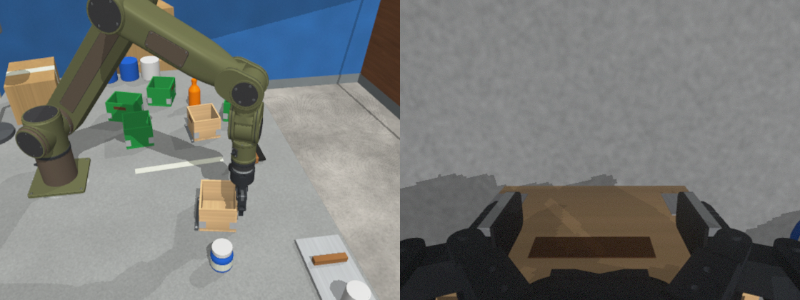

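Wrist view: the far wall is flush between the fingers, the slot band is at (590,247) of the montage, and contact was felt at 3.9 N. The crate is now back against its bar. Next I'll tip it with the tool nearly vertical.

>>> {"name": "carry_out", "arguments": {
  "series": [
    [[13,-0.4,0,0,0,0,0],[13,-0.4,-30,0,0,0,0],[4,-0.4,-30.6,0,0,0,0],[-1.8,-0.4,-30.6,0,0,0,0],[-8,-0.4,-39,0,0.011,0,0],[-14.7,-0.4,-47,0,0.028,0,0],[-21.9,-0.5,-54.4,0,0.046,0,0],[-29.7,-0.5,-61.3,0,0.063,0,0],[-37.8,-0.5,-67.6,0,0.081,0,0],[-46.4,-0.6,-73.4,0,0.098,0,0],[-55.4,-0.6,-78.5,0,0.116,0,0],[-64.7,-0.7,-82.9,0,0.133,0,0]]
  ]
}}

```text
clock: 9.93
position: [0.576, -0.289, 0.1275]
ee_rot: [3.105, -0.296, 0.219]
ft_force: [-0.0, -0.8, 0.3]
grip_width: 1.002
```

```bash
python3 - <<'E'
from h import *
o=st()
for th in list(range(32,58,3))+list(range(58,82,4)): print(th,rel(*tip2('R',th),o))
snap('side','side6')
E
```

```text
t 9.93 pos [ 0.576  -0.289   0.1275] x_t [ 0.972 -0.187  0.141] z_t [ 0.138 -0.028 -0.99 ] F [-0.  -0.8  0.3] q [-0.48  0.42 -0.18  0.83  0.04  2.85] g 1.0
32 [0.4, 0.1, 0.7, 0.0, -0.001, 0.005]
35 [-6.3, 0.0, -3.1, 0.0, 0.012, 0.005]
38 [-13.1, -0.0, -6.6, 0.0, 0.025, 0.005]
41 [-20.2, -0.0, -9.7, 0.0, 0.038, 0.005]
44 [-27.4, -0.1, -12.5, 0.0, 0.051, 0.005]
47 [-34.7, -0.1, -14.8, 0.0, 0.064, 0.005]
50 [-42.1, -0.2, -16.8, 0.0, 0.077, 0.005]
53 [-49.6, -0.2, -18.3, 0.0, 0.09, 0.005]
56 [-57.2, -0.2, -19.5, 0.0, 0.103, 0.005]
58 [-62.3, -0.3, -20.0, 0.0, 0.112, 0.005]
62 [-72.4, -0.3, -20.6, 0.0, 0.129, 0.005]
66 [-82.6, -0.4, -20.4, 0.0, 0.147, 0.005]
70 [-92.7, -0.4, -19.5, -0.0, 0.164, 0.005]
74 [-102.8, -0.5, -17.9, -0.0, 0.182, 0.005]
78 [-112.7, -0.5, -15.6, -0.0, 0.199, 0.005]
```

View pics/side6.png

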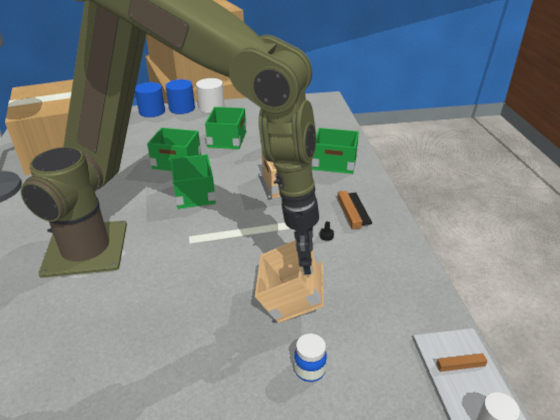

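>>> {"name": "carry_out", "arguments": {
  "series": [
    [[-6.3,0,-3.1,0,0.012,0,0],[-13.1,0,-6.6,0,0.025,0,0],[-20.2,0,-9.7,0,0.038,0,0],[-27.4,0,-12.5,0,0.051,0,0],[-34.7,0,-14.8,0,0.064,0,0],[-42.1,0,-16.8,0,0.077,0,0],[-49.6,0,-18.3,0,0.09,0,0],[-57.2,0,-19.5,0,0.103,0,0],[-64,0,-20,0,0.115,0,0],[-72.4,0,-20.6,0,0.129,0,0],[-80,0,-20.6,0,0.14,0,0],[-80,0,-20.6,0,0.14,0,0]]
  ]
}}

```text
clock: 11.48
position: [0.4925, -0.2726, 0.1367]
ee_rot: [3.07, -0.294, 0.431]
ft_force: [-0.6, 0.2, 0.1]
grip_width: 0.998
```

```bash
python3 - <<'E'
from h import *
o=st()
snap('side','side7');snap('top','top7')
cv2.imwrite('pics/st7.png',np.hstack([cv2.resize(cv2.imread('pics/'+n+'.png'),(400,300)) for n in('side7','top7')]))
E
```

```text
t 11.47 pos [ 0.4925 -0.2726  0.1367] x_t [ 0.944 -0.183  0.275] z_t [ 0.27  -0.053 -0.961] F [-0.6  0.2  0.1] q [-0.56  0.21 -0.51  0.58  0.1   2.78] g 1.0
```

View pics/st7.png

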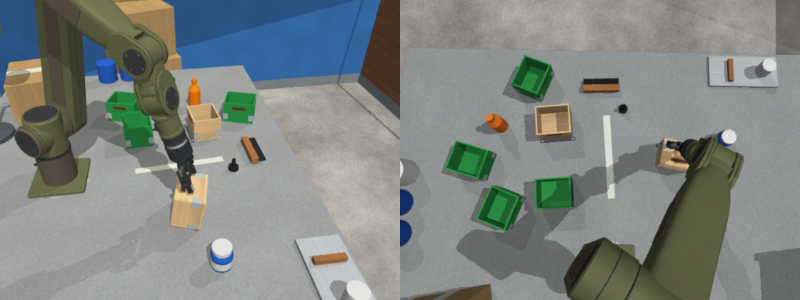

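Crate R has toppled and lies at its bar at about (190,200) in the left picture. On to crate L, first checking clearance to the green box behind it.

```bash
python3 - <<'E'
from h import *
o=robot.get_obs()
d=load('top7'); hsv=cv2.cvtColor(d['color'],cv2.COLOR_BGR2HSV)
m=cv2.inRange(hsv,(50,100,30),(75,255,255)); n,lab,st_,ce=cv2.connectedComponentsWithStats(m)
for i in range(1,n):
    if st_[i,4]>300:
        q=cv2.approxPolyDP(cv2.convexHull(np.argwhere(lab==i)[:,::-1].astype(np.int32)),3,True)[:,0]
        print(q.tolist(),[hit(d,*p,0.1)[:2].round(3).tolist() for p in q],[hit(d,*p,0.)[:2].round(3).tolist() for p in q])
P,psi=CR['L'];ex=pose(psi)[:,0][:2];ey=np.array([-ex[1],ex[0]])
for E in(.125,.156):
  for s in(.057,-.057): print(E,P+E*ex+s*ey)
M0=R.from_rotvec(o['ee_rot']).as_matrix(); print('up',rel(o['position']+[0,0,.14],M0,o))
q,M=tip2('L',0,.088,.14); q[2]=.27; print(rel(q,M,o))
E
```

```text
[[210, 90], [213, 108], [201, 134], [195, 137], [171, 131], [155, 117], [174, 77]] [[0.834, 0.261], [0.777, 0.249], [0.696, 0.28], [0.686, 0.297], [0.703, 0.369], [0.745, 0.419], [0.873, 0.371]] [[0.879, 0.28], [0.818, 0.267], [0.73, 0.301], [0.72, 0.319], [0.738, 0.397], [0.783, 0.452], [0.922, 0.4]]
[[134, 216], [121, 251], [63, 235], [78, 197]] [[0.448, 0.457], [0.349, 0.485], [0.39, 0.653], [0.499, 0.622]] [[0.462, 0.492], [0.354, 0.523], [0.398, 0.705], [0.517, 0.671]]
[[241, 289], [190, 293], [189, 250], [238, 247]] [[0.253, 0.145], [0.238, 0.285], [0.356, 0.295], [0.368, 0.158]] [[0.25, 0.154], [0.234, 0.306], [0.362, 0.317], [0.375, 0.168]]
[[170, 275], [171, 284], [159, 313], [150, 321], [107, 307], [128, 259]] [[0.286, 0.343], [0.261, 0.339], [0.183, 0.366], [0.161, 0.389], [0.195, 0.51], [0.327, 0.463]] [[0.286, 0.369], [0.259, 0.364], [0.174, 0.394], [0.151, 0.419], [0.188, 0.55], [0.33, 0.5]]
0.125 [0.6552439 0.300784 ]
0.125 [0.66814907 0.18751681]
0.156 [0.68604463 0.3042933 ]
0.156 [0.69894979 0.19102611]
up [38.7, 0.2, -134.5, 0.0, 0.0, 0.0]
[124.7, -547.5, -102.9, 0.044, -0.278, -0.302]
```

>>> {"name": "carry_out", "arguments": {
  "series": [
    [[17,0,-60,0,0,0,0],[38,0,-120,0,0,0,0],[60,-100,-130,0.01,-0.05,-0.05,0],[80,-220,-120,0.02,-0.12,-0.12,0],[100,-350,-110,0.03,-0.2,-0.2,0],[115,-450,-105,0.04,-0.25,-0.25,0],[125,-547,-103,0.044,-0.278,-0.302,0],[125,-547,-103,0.044,-0.278,-0.302,0],[125,-547,-103,0.044,-0.278,-0.302,0],[125,-547,-103,0.044,-0.278,-0.302,0],[125,-547,-103,0.044,-0.278,-0.302,0],[125,-547,-103,0.044,-0.278,-0.302,0]]
  ]
}}

```text
clock: 13.08
position: [0.7007, 0.168, 0.2693]
ee_rot: [-3.08, -0.336, 0.01]
ft_force: [-0.7, -0.8, -1.0]
grip_width: 1.0
```

```bash
python3 - <<'E'
from h import *
o=st()
for h,E in ((.15,.132),(.088,.132),(.088,.122)): print(rel(*tip2('L',0,h,E),o))
snap('side','side8');c,_=snap('wrist','w8');d=load('w8')
P,psi=CR['L'];ex=pose(psi)[:,0][:2];ey=np.array([-ex[1],ex[0]])
im=c['color'].copy()
for a,b,z in [(.12,.07,.1),(.12,-.07,.1),(0,.07,.1),(0,-.07,.1),(.12,.07,0),(.12,-.07,0)]: cv2.circle(im,tuple(int(v) for v in proj(d,np.array([*(P+a*ex+b*ey),z]))),3,(0,0,255),1)
cv2.imwrite('pics/st8.png',im)
E
```

```text
t 13.07 pos [0.7007 0.168  0.2693] x_t [ 0.977  0.215 -0.002] z_t [-0.011  0.042 -0.999] F [-0.7 -0.8 -1. ] q [0.22 0.63 0.55 1.5  0.04 3.14] g 1.0
[-3.5, -75.1, 135.7, -0.043, 0.004, 0.104]
[-3.4, -72.4, 197.6, -0.043, 0.004, 0.104]
[-13.3, -73.4, 197.7, -0.043, 0.004, 0.104]
```

View pics/st8.png

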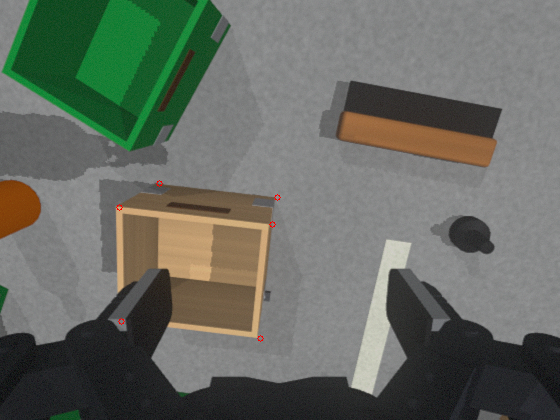

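View pics/side8.png

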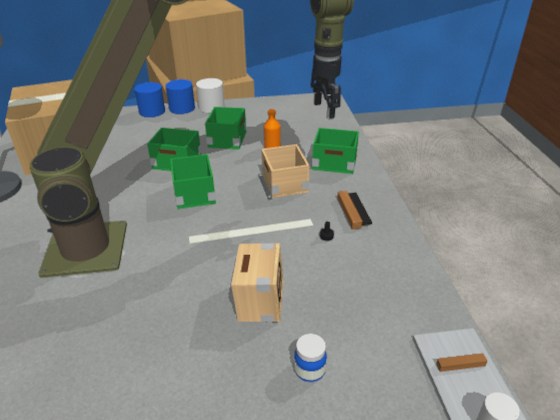

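The marks match crate L (far rim at (119,207) to (272,224)). Joint 6 is at its limit (3.14) here, so I'll use the half-turned tool, turning high up. The right crate's far face also shows dark marks at about (281,275).

>>> {"name": "carry_out", "arguments": {
  "series": [
    [[-3,-25,0,0,0,-0.18,0],[-3,-50,0,0,0,-0.36,0],[-3,-72,0,0,0,-0.54,0],[-3,-72,0,0,0,-0.72,0],[-3,-72,0,0,0,-0.9,0],[-3,-72,0,0,0,-1.08,0],[-3,-72,0,0,0,-1.26,0],[-3,-72,0,0,0,-1.44,0],[-3,-72,0,0,0,-1.62,0],[-3,-72,0,0,0,-1.8,0],[-3,-72,0,0,0,-1.98,0],[-3,-72,0,0,0,-2.16,0]]
  ]
}}

```text
clock: 14.68
position: [0.6821, 0.2371, 0.2722]
ee_rot: [-1.154, -2.893, -0.054]
ft_force: [-0.2, 0.5, -0.3]
grip_width: 1.003
```

```bash
cat >> h.py <<'E'
def tip3(c,th,h=.088,E=.12,k=.25,fx=.011,fz=.013):
    P,psi=CR[c]; ex=np.array([np.cos(np.radians(psi)),np.sin(np.radians(psi))]); t=np.radians(th)
    x=E*np.cos(t)-h*np.sin(t); z=E*np.sin(t)+h*np.cos(t); M=pose(psi+180,-th*k)
    return np.array([*(P+x*ex),z])-M[:,0]*fx+M[:,2]*fz,M
E
python3 - <<'E'
from h import *
o=st(); print(rel(*tip3('L',0,.2,.132),o))
E
```

```text
t 14.68 pos [0.6821 0.2371 0.2722] x_t [-0.725  0.688  0.037] z_t [-0.011  0.042 -0.999] F [-0.2  0.5 -0.3] q [0.32 0.63 0.56 1.5  0.04 1.07] g 1.0
[4.9, 3.0, 85.5, 0.037, -0.025, -0.873]
```

>>> {"name": "carry_out", "arguments": {
  "series": [
    [[5,3,0,0.01,0,-0.18,0],[5,3,0,0.02,0,-0.36,0],[5,3,0,0.02,-0.01,-0.54,0],[5,3,20,0.03,-0.02,-0.72,0],[5,3,50,0.037,-0.025,-0.87,0],[5,3,60,0.037,-0.025,-0.873,0],[5,3,60,0.037,-0.025,-0.873,0]]
  ]
}}

```text
clock: 15.55
position: [0.6794, 0.2447, 0.2121]
ee_rot: [0.175, -3.136, 0.001]
ft_force: [0.0, 0.1, 0.4]
grip_width: 1.0
```

```bash
python3 - <<'E'
from h import *
o=st(); print(rel(*tip3('L',0,.088,.132),o)); print(rel(*tip3('L',0,.088,.12),o))
for th in range(0,36,4): print(th,rel(*tip3('L',th),o))
snap('side','side9')
E
```

```text
t 15.55 pos [0.6794 0.2447 0.2121] x_t [-0.994 -0.111  0.001] z_t [-0.001 -0.001 -1.   ] F [0.  0.1 0.4] q [ 0.35  0.63  0.41  1.35 -0.    0.23] g 1.0
[-0.5, 1.5, 137.1, -0.0, -0.001, -0.002]
[11.5, 1.5, 137.1, -0.0, -0.001, -0.002]
0 [11.5, 1.5, 137.1, -0.0, -0.001, -0.002]
4 [17.7, 1.5, 128.7, -0.0, -0.019, -0.002]
8 [24.5, 1.5, 120.9, -0.0, -0.036, -0.002]
12 [31.8, 1.4, 113.5, -0.0, -0.054, -0.002]
16 [39.5, 1.4, 106.7, -0.001, -0.071, -0.002]
20 [47.8, 1.4, 100.4, -0.001, -0.088, -0.002]
24 [56.4, 1.4, 94.7, -0.001, -0.106, -0.002]
28 [65.4, 1.4, 89.7, -0.001, -0.123, -0.002]
32 [74.7, 1.3, 85.3, -0.001, -0.141, -0.002]
```

View pics/side9.png

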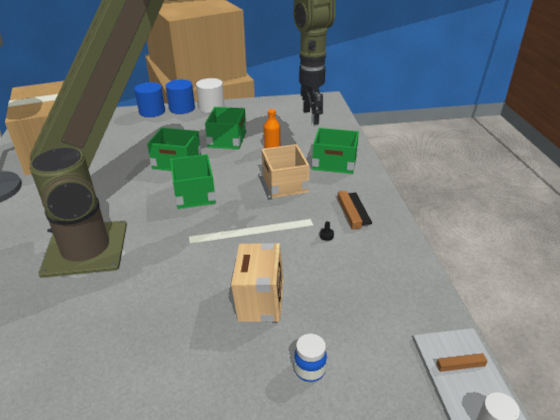

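>>> {"name": "carry_out", "arguments": {
  "series": [
    [[-1,1.5,60,0,0,0,0],[-1,1.5,120,0,0,0,0],[-1,1.5,137,0,0,0,0],[-1,1.5,137,0,0,0,0],[6,1.5,137,0,0,0,0],[11.5,1.5,137,0,0,0,0],[17.7,1.5,128.7,0,-0.019,0,0],[24.5,1.5,120.9,0,-0.036,0,0],[31.8,1.4,113.5,0,-0.054,0,0],[39.5,1.4,106.7,0,-0.071,0,0],[47.8,1.4,100.4,0,-0.088,0,0],[56.4,1.4,94.7,0,-0.106,0,0]]
  ]
}}

```text
clock: 17.1
position: [0.6241, 0.2403, 0.1196]
ee_rot: [-0.169, 3.027, 0.01]
ft_force: [2.1, 0.7, 2.1]
grip_width: 1.001
```

```bash
python3 - <<'E'
from h import *
o=st()
for th in range(24,72,4): print(th,rel(*tip3('L',th),o))
snap('side','side10')
E
```

```text
t 17.1 pos [0.6241 0.2403 0.1196] x_t [-0.988 -0.111 -0.11 ] z_t [ 0.109  0.013 -0.994] F [2.1 0.7 2.1] q [ 0.38  0.49 -0.09  0.88 -0.03  0.27] g 1.0
24 [1.3, -0.4, 2.0, 0.0, 0.005, -0.002]
28 [9.7, -0.4, -4.0, 0.0, -0.012, -0.002]
32 [18.5, -0.4, -9.4, 0.0, -0.03, -0.002]
36 [27.6, -0.4, -14.1, 0.0, -0.047, -0.002]
40 [37.0, -0.4, -18.2, 0.0, -0.065, -0.002]
44 [46.7, -0.5, -21.7, 0.0, -0.082, -0.002]
48 [56.5, -0.5, -24.4, 0.0, -0.099, -0.002]
52 [66.6, -0.5, -26.4, 0.0, -0.117, -0.002]
56 [76.7, -0.5, -27.7, 0.0, -0.134, -0.002]
60 [86.9, -0.5, -28.3, 0.0, -0.152, -0.002]
64 [97.1, -0.5, -28.2, 0.0, -0.169, -0.002]
68 [107.2, -0.5, -27.3, 0.0, -0.187, -0.002]
```

View pics/side10.png

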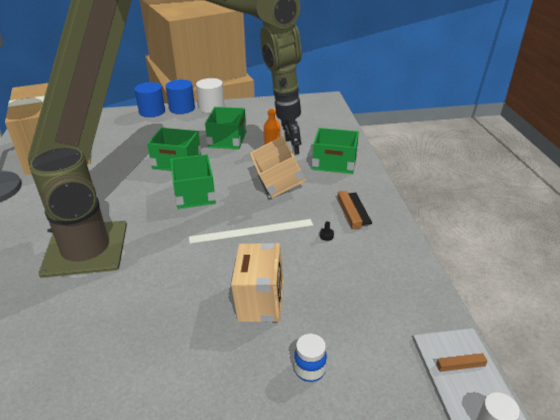

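Crate L is tipping cleanly, at about (277,168). I'll continue.

>>> {"name": "carry_out", "arguments": {
  "series": [
    [[9.7,-0.4,-4,0,-0.012,0,0],[18.5,-0.4,-9.4,0,-0.03,0,0],[27.6,-0.4,-14.1,0,-0.047,0,0],[37,-0.4,-18.2,0,-0.065,0,0],[46.7,-0.5,-21.7,0,-0.082,0,0],[54,-0.5,-23.8,0,-0.095,0,0],[61,-0.5,-25.4,0,-0.107,0,0],[68,-0.5,-26.6,0,-0.12,0,0],[76.7,-0.5,-27.7,0,-0.134,0,0],[86.9,-0.5,-28.3,0,-0.152,0,0],[97,-0.5,-28.2,0,-0.169,0,0],[97,-0.5,-28.2,0,-0.169,0,0]]
  ]
}}

```text
clock: 18.65
position: [0.5213, 0.2276, 0.137]
ee_rot: [-0.162, 2.862, 0.022]
ft_force: [0.4, 0.1, -0.5]
grip_width: 0.998
```

```bash
python3 - <<'E'
from h import *
o=st()
snap('side','side11');snap('top','top11')
cv2.imwrite('pics/st11.png',np.hstack([cv2.resize(cv2.imread('pics/'+n+'.png'),(400,300)) for n in('side11','top11')]))
E
```

```text
t 18.65 pos [0.5213 0.2276 0.137 ] x_t [-0.956 -0.109 -0.272] z_t [ 0.27   0.03  -0.962] F [ 0.4  0.1 -0.5] q [ 0.46  0.22 -0.5   0.59 -0.09  0.34] g 1.0
```

View pics/st11.png

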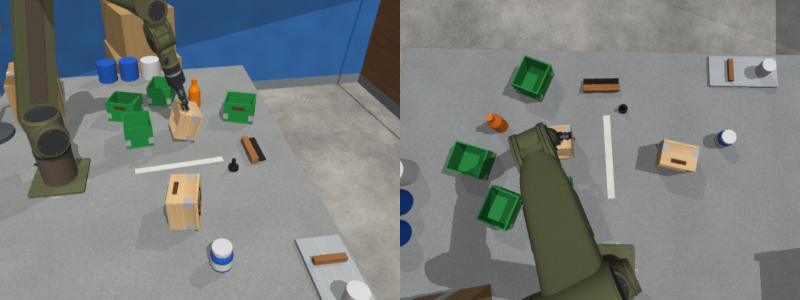

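```bash
python3 - <<'E'
from h import *
d=load('side11');a=cv2.resize(d['color'][235:330,225:295],None,fx=6,fy=6,interpolation=cv2.INTER_CUBIC)
b=cv2.resize(d['color'][140:205,225:300],None,fx=5,fy=5,interpolation=cv2.INTER_CUBIC); b=np.pad(b,((0,a.shape[0]-b.shape[0]),(0,0),(0,0)))
cv2.imwrite('pics/c11.png',np.hstack([a,b]))
o=robot.get_obs(); M0=R.from_rotvec(o['ee_rot']).as_matrix(); print('up',rel(o['position']+[0,0,.14],M0,o))
for a in (-90,90,-45,-30): print(a,rel([.62,0.02,.30],pose(a),o))
E
```

```text
up [-38.2, -0.0, -134.7, 0.0, 0.0, 0.0]
-90 [-114.9, -217.6, -136.7, -0.201, 0.225, -1.448]
90 [-114.9, -217.6, -136.7, 0.232, 0.208, 1.672]
-45 [-114.9, -217.6, -136.7, -0.31, 0.149, -2.226]
-30 [-114.9, -217.6, -136.7, -0.346, 0.114, -2.485]
```

View pics/c11.png

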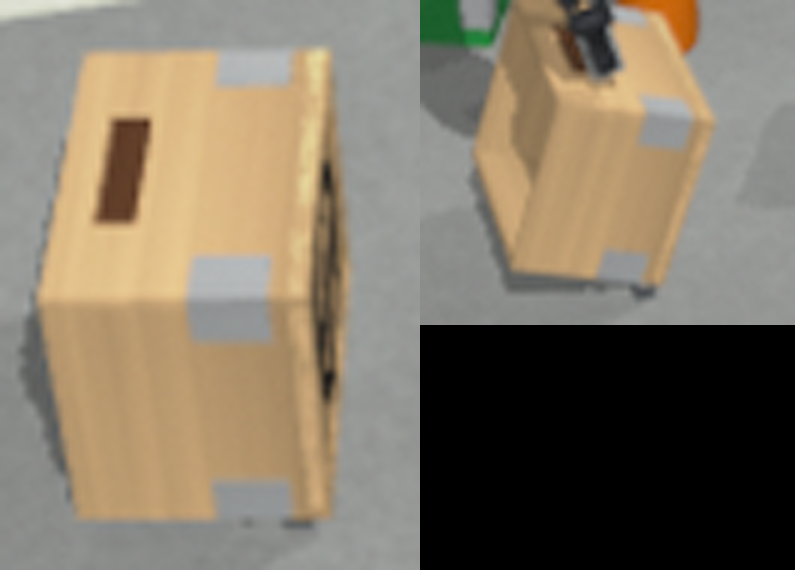

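The side crop shows black ring arcs with a bar on the right crate's underside at about (325,280) of the crop. The left crate's underside is out of view there, so I'll check both with the wrist camera from the far side.

```bash
python3 - <<'E'
from h import *
o=robot.get_obs()
def sh(v): print(str([round(x,1) for x in v[:3]]+[round(x,2) for x in v[3:]]+[0])+',')
yaws=[186,186,176,166,156,146,136,126,116,106,96,86]
for i,y in enumerate(yaws):
    f=min(1,max(0,(i-1)/6)); p=np.array([.5213,.2276,.137+min(.2,.06*(i+1))])*(1-f)+f*np.array([.66,.0,.34]); p[2]=max(p[2],min(.34,.137+.06*(i+1)))
    sh(rel(p,pose(y,-15.8*(1-f)),o))
E
```

```text
[-14.9, -0.2, -58.1, 0.0, 0.0, 0.01, 0],
[-31.3, -0.2, -115.8, 0.0, 0.0, 0.01, 0],
[-66.7, -40.5, -172.1, 0.04, 0.05, 0.18, 0],
[-89.9, -80.8, -185.4, 0.08, 0.09, 0.35, 0],
[-107.9, -121.1, -180.3, 0.11, 0.14, 0.52, 0],
[-125.9, -161.4, -175.2, 0.13, 0.18, 0.69, 0],
[-143.9, -201.7, -170.1, 0.14, 0.21, 0.87, 0],
[-161.9, -242.0, -165.0, 0.15, 0.25, 1.05, 0],
[-161.9, -242.0, -165.0, 0.17, 0.24, 1.22, 0],
[-161.9, -242.0, -165.0, 0.19, 0.23, 1.4, 0],
[-161.9, -242.0, -165.0, 0.22, 0.22, 1.57, 0],
[-161.9, -242.0, -165.0, 0.24, 0.2, 1.74, 0],
```

>>> {"name": "carry_out", "arguments": {
  "series": [
    [[-15,0,-58,0,0,0,0],[-31,0,-116,0,0,0,0],[-67,-40,-172,0.04,0.05,0.18,0],[-90,-81,-185,0.08,0.09,0.35,0],[-108,-121,-180,0.11,0.14,0.52,0],[-126,-161,-175,0.13,0.18,0.69,0],[-144,-202,-170,0.14,0.21,0.87,0],[-162,-242,-165,0.15,0.25,1.05,0],[-162,-242,-165,0.17,0.24,1.22,0],[-162,-242,-165,0.19,0.23,1.4,0],[-162,-242,-165,0.22,0.22,1.57,0],[-162,-242,-165,0.24,0.2,1.74,0]]
  ]
}}

```text
clock: 20.25
position: [0.6604, -0.0005, 0.3387]
ee_rot: [2.303, 2.136, -0.0]
ft_force: [0.8, -1.1, -0.3]
grip_width: 1.0
```

```bash
python3 - <<'E'
from h import *
o=st()
def sh(v): print(str([round(x,1) for x in v[:3]]+[round(x,2) for x in v[3:]]+[0])+',')
for y,p in [(80,0),(70,-2),(60,-5),(50,-10),(40,-14),(30,-18),(20,-22),(15,-25)]: sh(rel([.67,-.02,.34],pose(y,p),o))
E
```

```text
t 20.25 pos [ 6.604e-01 -5.000e-04  3.387e-01] x_t [ 0.075  0.997 -0.   ] z_t [-0. -0. -1.] F [ 0.8 -1.1 -0.3] q [-0.    0.51  0.52  1.58 -0.    1.65] g 1.0
[-18.8, 11.0, -1.3, 0.0, 0.0, 0.1, 0],
[-18.8, 11.0, -1.3, 0.01, -0.04, 0.27, 0],
[-18.8, 11.0, -1.3, 0.02, -0.09, 0.45, 0],
[-18.8, 11.0, -1.3, 0.05, -0.17, 0.62, 0],
[-18.8, 11.0, -1.3, 0.1, -0.23, 0.79, 0],
[-18.8, 11.0, -1.3, 0.15, -0.29, 0.96, 0],
[-18.8, 11.0, -1.3, 0.22, -0.34, 1.13, 0],
[-18.8, 11.0, -1.3, 0.27, -0.38, 1.21, 0],
```

>>> {"name": "carry_out", "arguments": {
  "series": [
    [[-19,11,0,0,0,0.1,0],[-19,11,0,0.01,-0.04,0.27,0],[-19,11,0,0.02,-0.09,0.45,0],[-19,11,0,0.05,-0.17,0.62,0],[-19,11,0,0.1,-0.23,0.79,0],[-19,11,0,0.15,-0.29,0.96,0],[-19,11,0,0.22,-0.34,1.13,0],[-19,11,0,0.27,-0.38,1.21,0]]
  ]
}}

```text
clock: 21.25
position: [0.6353, -0.0224, 0.3043]
ee_rot: [2.993, 0.398, -0.6]
ft_force: [-0.4, -0.3, 0.1]
grip_width: 0.995
```

```bash
python3 - <<'E'
from h import *
o=st(); snap('wrist','w12'); snap('top','top12'); snap('side','side12')
E
```

```text
t 21.25 pos [ 0.6353 -0.0224  0.3043] x_t [ 0.891  0.239 -0.387] z_t [-0.371 -0.111 -0.922] F [-0.4 -0.3  0.1] q [ 0.02  0.86  1.02  2.12 -0.11  2.92] g 0.99
```

View pics/w12.png

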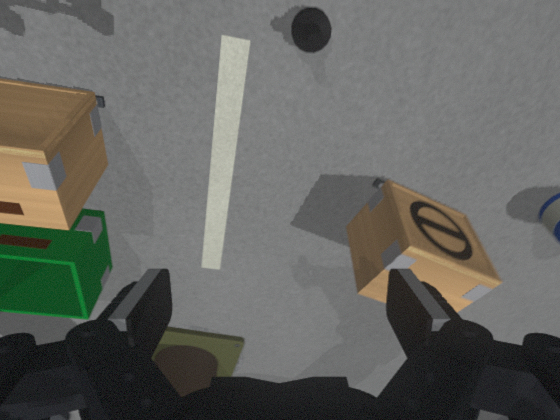

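View pics/top12.png

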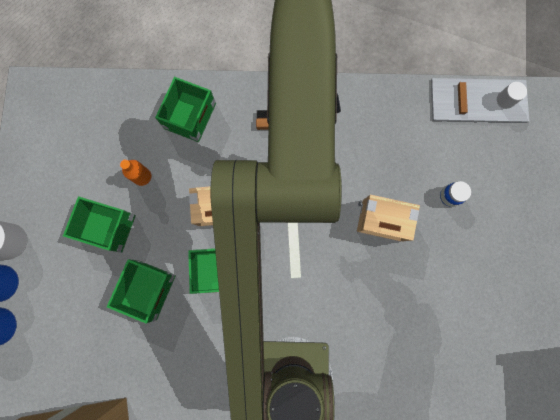

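In the wrist view the right crate's underside at (440,232) carries a ring with a bar, and the left one's visible part at (45,100) is blank. So the right crate is the stamped one. Next I'll measure its lying pose.

```bash
python3 - <<'E'
from h import *
d=load('top11');a=cv2.resize(d['color'][180:255,345:435],None,fx=8,fy=8,interpolation=cv2.INTER_CUBIC)
cv2.imwrite('pics/c12.png',a)
E
```

```text
(no output)
```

View pics/c12.png

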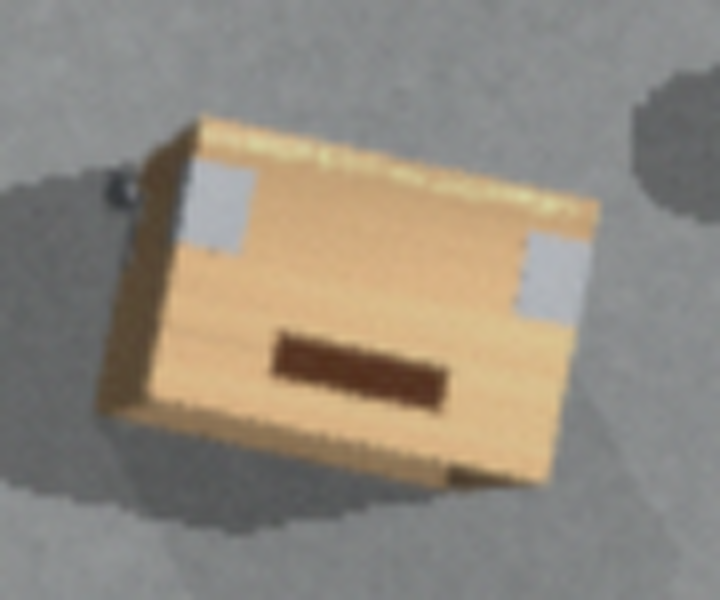

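```bash
cat >> h.py <<'E'
def topface(d,c,zf=.124,zn=.12):
    P=np.array([hit(d,*c[0],zf),hit(d,*c[1],zf),hit(d,*c[2],zn),hit(d,*c[3],zn)])
    ys=[P[0]-P[1],P[3]-P[2]]; xs=[P[0]-P[3],P[1]-P[2]]
    print(P.round(4).tolist()); print('ctr',P.mean(0).round(4),'yaw',[np.degrees(np.arctan2(-v[0],v[1])).round(1) for v in ys],[np.degrees(np.arctan2(v[1],v[0])).round(1) for v in xs],[np.linalg.norm(v).round(3) for v in ys+xs]); return P
E
python3 - <<'E'
from h import *
d=load('top11'); topface(d,np.array([[205,118],[600,200],[548,485],[148,405]])/8+[345,180]-.45)
E
```

```text
[[0.5223, -0.2088, 0.124], [0.4964, -0.3458, 0.124], [0.3969, -0.3262, 0.12], [0.4213, -0.1888, 0.12]]
ctr [ 0.4592 -0.2674  0.122 ] yaw [np.float64(-10.7), np.float64(-10.1)] [np.float64(-11.2), np.float64(-11.2)] [np.float64(0.14), np.float64(0.14), np.float64(0.103), np.float64(0.101)]
```

```bash
cat >> h.py <<'E'
def pusher(ctr,yaw,gap=0.,z=.022,phi=30,half=.07,fx=.011,fz=.010,off=0.):
    "TCP pose pushing crate's -y side; crate centre xy, yaw deg; tool x = crate +y, leaning back by phi"
    a=np.radians(yaw); ey=np.array([-np.sin(a),np.cos(a)]);ex=np.array([np.cos(a),np.sin(a)])
    M=pose(yaw+90,phi); s=-half-gap-(fx*np.cos(np.radians(phi))-fz*np.sin(np.radians(phi)))
    return np.array([*(np.array(ctr)+s*ey+off*ex),z]),M
def sh(v,g): print(str([round(x,1) for x in v[:3]]+[round(x,3) for x in v[3:]]+[g])+',')
def slerp(M0,M1,n):
    from scipy.spatial.transform import Slerp
    return Slerp([0,1],R.from_matrix([M0,M1]))(np.linspace(0,1,n+1)[1:]).as_matrix()
E
python3 - <<'E'
from h import *
o=robot.get_obs(); p,M=pusher((.459,-.267),-10.8,.035); print(p)
q=p.copy(); q[2]=.22
M0=R.from_rotvec(o['ee_rot']).as_matrix(); n=11
for i,m in enumerate(slerp(M0,M,n)): sh(rel(o['position']*(1-(i+1)/n)+q*(i+1)/n,m,o),.25)
E
```

```text
[ 0.43847682 -0.37458627  0.022     ]
[-20.7, 26.0, 17.3, 0.007, 0.075, -0.104, 0.25],
[-41.3, 51.9, 34.7, 0.015, 0.15, -0.208, 0.25],
[-62.0, 77.9, 52.0, 0.022, 0.225, -0.313, 0.25],
[-82.7, 103.9, 69.3, 0.03, 0.301, -0.417, 0.25],
[-103.3, 129.9, 86.7, 0.037, 0.376, -0.521, 0.25],
[-124.0, 155.8, 104.0, 0.045, 0.451, -0.625, 0.25],
[-144.6, 181.8, 121.3, 0.052, 0.526, -0.729, 0.25],
[-165.3, 207.8, 138.7, 0.059, 0.601, -0.833, 0.25],
[-186.0, 233.8, 156.0, 0.067, 0.676, -0.938, 0.25],
[-206.6, 259.7, 173.3, 0.074, 0.751, -1.042, 0.25],
[-227.3, 285.7, 190.6, 0.082, 0.827, -1.146, 0.25],
```

>>> {"name": "carry_out", "arguments": {
  "series": [
    [[-21,26,17,0.007,0.075,-0.104,0.25],[-41,52,35,0.015,0.15,-0.208,0.25],[-62,78,52,0.022,0.225,-0.313,0.25],[-83,104,69,0.03,0.301,-0.417,0.25],[-103,130,87,0.037,0.376,-0.521,0.25],[-124,156,104,0.045,0.451,-0.625,0.25],[-145,182,121,0.052,0.526,-0.729,0.25],[-165,208,139,0.059,0.601,-0.833,0.25],[-186,234,156,0.067,0.676,-0.938,0.25],[-207,260,173,0.074,0.751,-1.042,0.25],[-227,286,191,0.082,0.827,-1.146,0.25],[-227,286,191,0.082,0.827,-1.146,0.25]]
  ]
}}

```text
clock: 22.9
position: [0.4372, -0.3783, 0.2174]
ee_rot: [-2.123, -1.75, -0.569]
ft_force: [0.2, 0.1, -0.4]
grip_width: 0.752
```

```bash
python3 - <<'E'
from h import *
o=st(); p,M=pusher((.459,-.267),-10.8,.035)
for z in (.22,.16,.1,.05,.022): p[2]=z; sh(rel(p,M,o),.25)
snap('side','side13');snap('top','top13')
cv2.imwrite('pics/st13.png',np.hstack([cv2.resize(cv2.imread('pics/'+n+'.png'),(400,300)) for n in('side13','top13')]))
E
```

```text
t 22.9 pos [ 0.4372 -0.3783  0.2174] x_t [0.166 0.849 0.501] z_t [ 0.094  0.492 -0.866] F [ 0.2  0.1 -0.4] q [-0.92  0.63  0.29  1.6   0.38  0.77] g 0.75
[4.7, 0.5, -0.3, 0.0, -0.001, -0.004, 0.25],
[-25.4, 0.6, 51.6, 0.0, -0.001, -0.004, 0.25],
[-55.4, 0.7, 103.5, 0.0, -0.001, -0.004, 0.25],
[-80.4, 0.8, 146.8, 0.0, -0.001, -0.004, 0.25],
[-94.5, 0.8, 171.0, 0.0, -0.001, -0.004, 0.25],
```

View pics/st13.png

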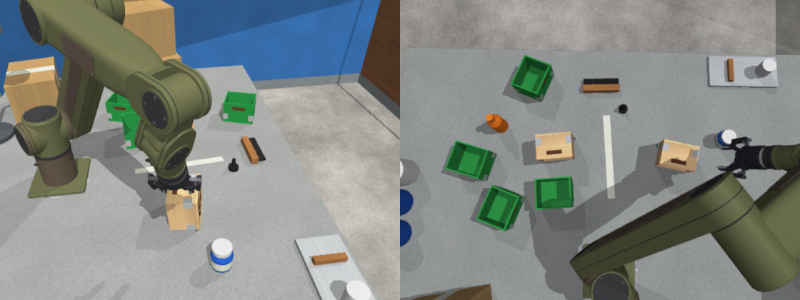

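>>> {"name": "carry_out", "arguments": {
  "series": [
    [[-25,0.6,51,0,0,0,0.25],[-55,0.7,103,0,0,0,0.25],[-80,0.8,147,0,0,0,0.25],[-94,0.8,171,0,0,0,0.25],[-94,0.8,171,0,0,0,0.25],[-94,0.8,171,0,0,0,0.25]]
  ]
}}

```text
clock: 23.75
position: [0.442, -0.3719, 0.0268]
ee_rot: [-2.122, -1.758, -0.569]
ft_force: [-0.1, -0.1, -0.3]
grip_width: 0.75
```

```bash
python3 - <<'E'
from h import *
o=st(); a=np.radians(-10.8); ey=np.array([-np.sin(a),np.cos(a)]); c0=np.array([.459,-.267])
for s in [-.02,-.008,-.002,.006,.016,.026,.036,.046,.056,.066,.076,.086]: sh(rel(*pusher(c0+s*ey,-10.8),o),.25)
snap('side','side14')
E
```

```text
t 23.75 pos [ 0.442  -0.3719  0.0268] x_t [0.16  0.852 0.498] z_t [ 0.096  0.489 -0.867] F [-0.1 -0.1 -0.3] q [-0.91  0.75  0.01  1.19  0.39  0.78] g 0.75
[7.8, -3.0, 9.9, 0.003, 0.002, 0.002, 0.25],
[18.2, -3.0, 15.9, 0.003, 0.002, 0.002, 0.25],
[23.4, -3.0, 18.9, 0.003, 0.002, 0.002, 0.25],
[30.3, -2.9, 22.9, 0.003, 0.002, 0.002, 0.25],
[39.0, -2.9, 27.9, 0.003, 0.002, 0.002, 0.25],
[47.6, -2.9, 32.8, 0.003, 0.002, 0.002, 0.25],
[56.3, -2.9, 37.8, 0.003, 0.002, 0.002, 0.25],
[65.0, -2.9, 42.8, 0.003, 0.002, 0.002, 0.25],
[73.7, -2.9, 47.8, 0.003, 0.002, 0.002, 0.25],
[82.3, -2.9, 52.8, 0.003, 0.002, 0.002, 0.25],
[91.0, -2.9, 57.8, 0.003, 0.002, 0.002, 0.25],
[99.7, -2.9, 62.7, 0.003, 0.002, 0.002, 0.25],
```

View pics/side14.png

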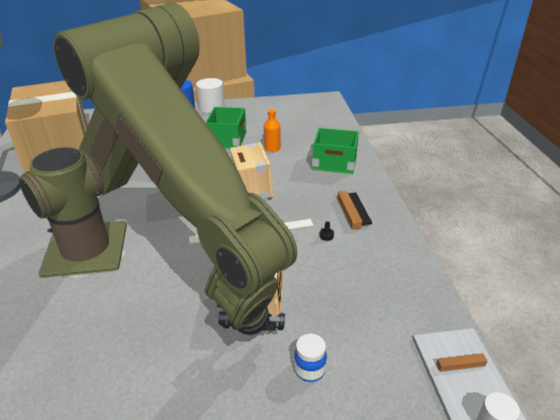

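>>> {"name": "carry_out", "arguments": {
  "series": [
    [[8,-3,10,0,0,0,0.25],[18,-3,16,0,0,0,0.25],[23.5,-3,19,0,0,0,0.25],[30,-3,23,0,0,0,0.25],[39,-3,28,0,0,0,0.25],[47.6,-3,33,0,0,0,0.25],[56,-3,38,0,0,0,0.25]]
  ]
}}

```text
clock: 24.68
position: [0.4521, -0.3057, 0.0221]
ee_rot: [-2.124, -1.759, -0.569]
ft_force: [-1.3, -4.0, 3.6]
grip_width: 0.749
```

```bash
python3 - <<'E'
from h import *
o=st(); a=np.radians(-10.8); ey=np.array([-np.sin(a),np.cos(a)]); c0=np.array([.459,-.267])
for s in np.arange(.046,.16,.01): sh(rel(*pusher(c0+s*ey,-10.8),o),.25)
snap('top','top15');d=load('top15'); cv2.imwrite('pics/c15.png',cv2.resize(d['color'][150:270,260:430],None,fx=4.5,fy=4.5,interpolation=cv2.INTER_CUBIC))
E
```

```text
t 24.68 pos [ 0.4521 -0.3057  0.0221] x_t [0.16  0.853 0.497] z_t [ 0.097  0.487 -0.868] F [-1.3 -4.   3.6] q [-0.83  0.68 -0.14  1.07  0.41  0.86] g 0.75
[9.3, -0.5, 5.4, 0.004, 0.004, 0.002, 0.25],
[18.0, -0.5, 10.4, 0.004, 0.004, 0.002, 0.25],
[26.6, -0.5, 15.3, 0.004, 0.004, 0.002, 0.25],
[35.3, -0.5, 20.3, 0.004, 0.004, 0.002, 0.25],
[44.0, -0.5, 25.3, 0.004, 0.004, 0.002, 0.25],
[52.7, -0.5, 30.2, 0.004, 0.004, 0.002, 0.25],
[61.4, -0.5, 35.2, 0.004, 0.004, 0.002, 0.25],
[70.0, -0.5, 40.2, 0.004, 0.004, 0.002, 0.25],
[78.7, -0.5, 45.1, 0.004, 0.004, 0.002, 0.25],
[87.4, -0.5, 50.1, 0.004, 0.004, 0.002, 0.25],
[96.1, -0.5, 55.1, 0.004, 0.004, 0.002, 0.25],
[104.8, -0.5, 60.0, 0.004, 0.004, 0.002, 0.25],
```

View pics/c15.png

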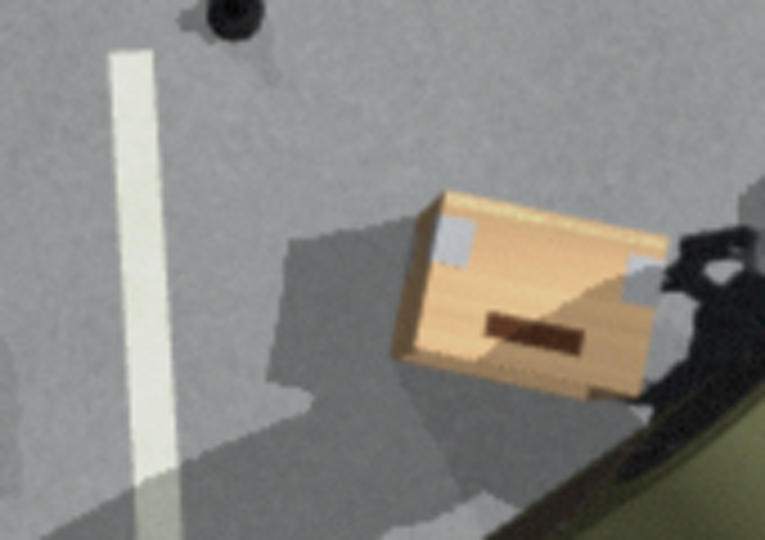

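It slides cleanly (about 4 N), with the crate at (520,300) of the crop, square to the fingers. I'll keep going.

>>> {"name": "carry_out", "arguments": {
  "series": [
    [[9,-0.5,5.4,0,0,0,0.25],[18,-0.5,10.4,0,0,0,0.25],[26.6,-0.5,15.3,0,0,0,0.25],[35.3,-0.5,20.3,0,0,0,0.25],[44,-0.5,25.3,0,0,0,0.25],[52.7,-0.5,30.2,0,0,0,0.25],[61.4,-0.5,35.2,0,0,0,0.25],[70,-0.5,40.2,0,0,0,0.25],[78.7,-0.5,45.1,0,0,0,0.25],[87.4,-0.5,50.1,0,0,0,0.25],[96,-0.5,55,0,0,0,0.25],[105,-0.5,60,0,0,0,0.25]]
  ]
}}

```text
clock: 26.22
position: [0.4739, -0.184, 0.0223]
ee_rot: [-2.121, -1.758, -0.57]
ft_force: [-0.7, -1.5, -1.0]
grip_width: 0.75
```

```bash
python3 - <<'E'
from h import *
o=st()
snap('top','top16');snap('side','side16');d=load('top16'); cv2.imwrite('pics/c16.png',cv2.resize(d['color'][150:270,260:430],None,fx=4.5,fy=4.5,interpolation=cv2.INTER_CUBIC))
E
```

```text
t 26.23 pos [ 0.4739 -0.184   0.0223] x_t [0.16  0.852 0.499] z_t [ 0.096  0.49  -0.867] F [-0.7 -1.5 -1. ] q [-0.66  0.58 -0.35  0.89  0.46  1.04] g 0.75
```

View pics/c16.png

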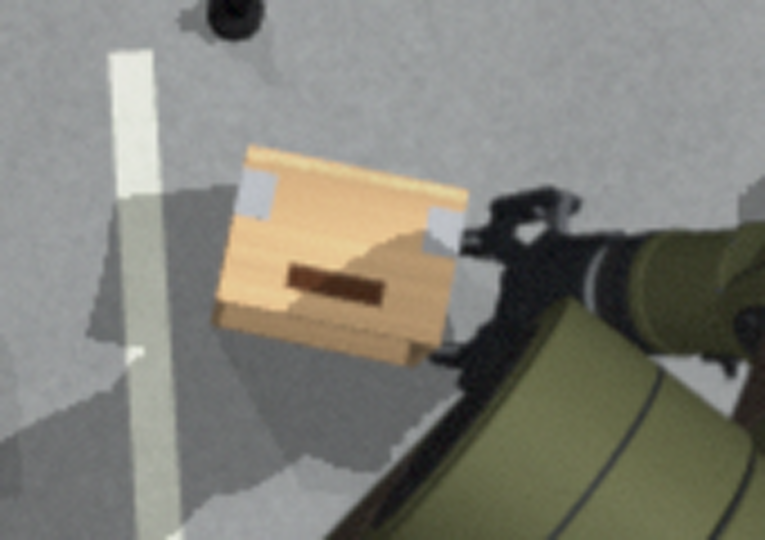

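View pics/side16.png

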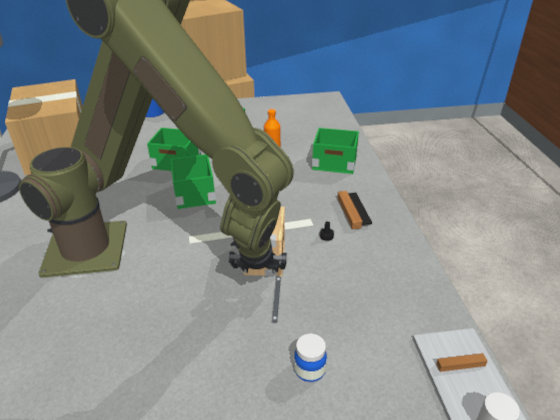

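```bash
python3 - <<'E'
from h import *
d=load('top16'); P=topface(d,np.array([[248,148],[468,190],[441,345],[217,300]])/4.5+[260,150]-.4,.12,.12)
o=robot.get_obs()
# rotate path from measured
c=P.mean(0)[:2]; yaw=-10.5; 
L=.007+(c[0]-.4665)*np.tan(np.radians(4.5)); print('line y',L)
N=13; 
step=.0088
for i in range(N):
    y2=yaw+15.0/N; a=np.radians((yaw+y2)/2); c=c+step*np.array([-np.sin(a),np.cos(a)]); yaw=y2
    print(c.round(4),round(yaw,1),end=' '); sh(rel(*pusher(c,yaw),o),.25)
E
```

```text
[[0.5534, -0.0535, 0.12], [0.5297, -0.1912, 0.12], [0.4318, -0.1737, 0.12], [0.4565, -0.0354, 0.12]]
ctr [ 0.4929 -0.1134  0.12  ] yaw [np.float64(-9.7), np.float64(-10.1)] [np.float64(-10.6), np.float64(-10.1)] [np.float64(0.14), np.float64(0.141), np.float64(0.099), np.float64(0.099)]
line y 0.009075177935382537
[ 0.4944 -0.1048] -9.3 [5.1, 7.5, 3.6, 0.014, -0.0, -0.019, 0.25],
[ 0.4957 -0.0961] -8.2 [12.8, 8.7, 8.0, 0.024, -0.0, -0.036, 0.25],
[ 0.4969 -0.0874] -7.0 [20.4, 9.8, 12.5, 0.034, 0.0, -0.053, 0.25],
[ 0.4979 -0.0786] -5.9 [28.1, 10.6, 16.9, 0.045, 0.0, -0.071, 0.25],
[ 0.4987 -0.0699] -4.7 [35.8, 11.3, 21.4, 0.055, 0.0, -0.088, 0.25],
[ 0.4993 -0.0611] -3.6 [43.6, 11.8, 25.8, 0.065, 0.0, -0.106, 0.25],
[ 0.4998 -0.0523] -2.4 [51.3, 12.1, 30.3, 0.075, 0.0, -0.123, 0.25],
[ 0.5001 -0.0435] -1.3 [59.0, 12.2, 34.8, 0.085, 0.0, -0.141, 0.25],
[ 0.5002 -0.0347] -0.1 [66.8, 12.2, 39.2, 0.095, 0.0, -0.158, 0.25],
[ 0.5001 -0.0259] 1.0 [74.5, 11.9, 43.7, 0.105, 0.0, -0.176, 0.25],
[ 0.4999 -0.0171] 2.2 [82.2, 11.5, 48.2, 0.115, 0.0, -0.193, 0.25],
[ 0.4994 -0.0083] 3.3 [89.9, 10.9, 52.6, 0.125, 0.0, -0.21, 0.25],
[0.4988 0.0005] 4.5 [97.6, 10.2, 57.1, 0.135, 0.0, -0.228, 0.25],
```

Crate off the bar: centre (0.493, -0.113), yaw about -10°. I'll back off slightly, re-centre on its side, then push along a curve to turn it.

>>> {"name": "carry_out", "arguments": {
  "series": [
    [[-8,0,-5,0,0,0,0.25],[-6,8,-4,0.014,0,-0.019,0.25],[5,8,3.6,0.014,0,-0.019,0.25],[12.8,8.7,8,0.024,0,-0.036,0.25],[20.4,9.8,12.5,0.034,0,-0.053,0.25],[28.1,10.6,16.9,0.045,0,-0.071,0.25],[35.8,11.3,21.4,0.055,0,-0.088,0.25],[43.6,11.8,25.8,0.065,0,-0.106,0.25],[51.3,12.1,30.3,0.075,0,-0.123,0.25],[59,12.2,34.8,0.085,0,-0.141,0.25],[66.8,12.2,39.2,0.095,0,-0.158,0.25]]
  ]
}}

```text
clock: 27.7
position: [0.5002, -0.1086, 0.0221]
ee_rot: [-1.928, -1.926, -0.516]
ft_force: [0.3, -3.3, 1.6]
grip_width: 0.751
```

```bash
python3 - <<'E'
from h import *
o=st()
snap('top','top17');d=load('top17'); cv2.imwrite('pics/c17.png',cv2.resize(d['color'][150:250,230:370],None,fx=5.5,fy=5.5,interpolation=cv2.INTER_CUBIC))
E
```

```text
t 27.7 pos [ 0.5002 -0.1086  0.0221] x_t [0.001 0.866 0.5  ] z_t [ 0.     0.5   -0.866] F [ 0.3 -3.3  1.6] q [-0.49  0.6  -0.33  0.91  0.46  1.02] g 0.75
```

View pics/c17.png

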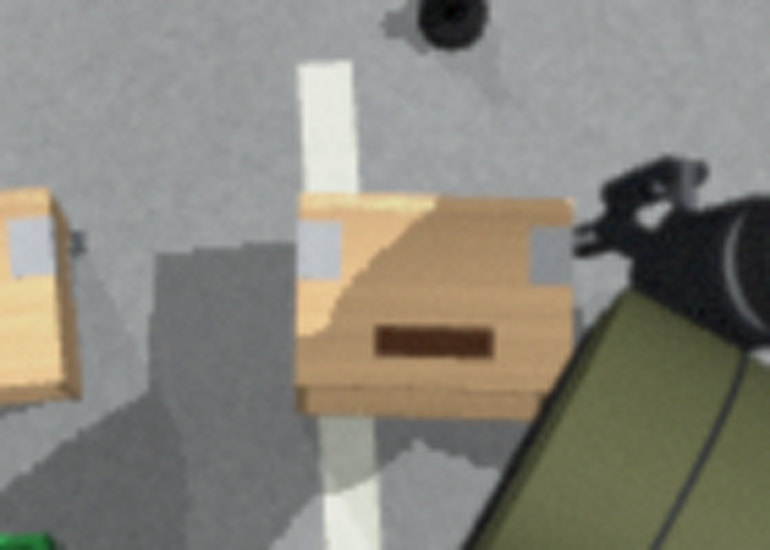

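```bash
python3 - <<'E'
from h import *
d=load('top17'); P=topface(d,np.array([[299,194],[572,199],[572,391],[298,386]])/5.5+[230,150]-.4,.12,.12)
o=robot.get_obs(); c=P.mean(0)[:2]; a=np.radians(4.5)
print('dist to line', (c-[.4665,.007])@np.array([-np.sin(a),np.cos(a)]))
# tool implied centre
c=np.array([.5002,-.0347]);yaw=-.1
for i in range(7):
    y2=min(yaw+1.15,4.5); a=np.radians((yaw+y2)/2); c=c+.0088*np.array([-np.sin(a),np.cos(a)]); yaw=y2
    print(c.round(4),round(yaw,1),end=' '); sh(rel(*pusher(c,yaw),o),.25)
E
```

```text
[[0.5444, 0.0332, 0.12], [0.5451, -0.1068, 0.12], [0.4458, -0.1072, 0.12], [0.4451, 0.0314, 0.12]]
ctr [ 0.4951 -0.0374  0.12  ] yaw [np.float64(0.3), np.float64(0.3)] [np.float64(1.0), np.float64(0.2)] [np.float64(0.14), np.float64(0.139), np.float64(0.099), np.float64(0.099)]
dist to line -0.04647777854292984
[ 0.5001 -0.0259] 1.0 [5.9, 1.2, 3.6, 0.009, -0.001, -0.015, 0.25],
[ 0.4999 -0.0171] 2.2 [13.5, 2.5, 8.0, 0.019, -0.001, -0.033, 0.25],
[ 0.4995 -0.0083] 3.3 [21.2, 3.6, 12.5, 0.029, -0.001, -0.05, 0.25],
[0.4988 0.0005] 4.5 [28.9, 4.5, 16.9, 0.039, -0.001, -0.068, 0.25],
[0.4982 0.0092] 4.5 [36.5, 3.8, 21.3, 0.039, -0.001, -0.068, 0.25],
[0.4975 0.018 ] 4.5 [44.1, 3.1, 25.7, 0.039, -0.001, -0.068, 0.25],
[0.4968 0.0268] 4.5 [51.7, 2.4, 30.1, 0.039, -0.001, -0.068, 0.25],
```

>>> {"name": "carry_out", "arguments": {
  "series": [
    [[6,1.2,3.6,0.009,0,-0.015,0.25],[13.5,2.5,8,0.019,0,-0.033,0.25],[21.2,3.6,12.5,0.029,0,-0.05,0.25],[26,4.2,15,0.039,0,-0.068,0.25],[28.9,4.5,16.9,0.039,0,-0.068,0.25],[28.9,4.5,16.9,0.039,0,-0.068,0.25]]
  ]
}}

```text
clock: 28.5
position: [0.5046, -0.0732, 0.022]
ee_rot: [-1.841, -1.993, -0.495]
ft_force: [0.1, -1.4, 1.7]
grip_width: 0.752
```

```bash
python3 - <<'E'
from h import *
o=st()
snap('top','top18');d=load('top18'); cv2.imwrite('pics/c18.png',cv2.resize(d['color'][150:285,230:370],None,fx=4.4,fy=4.4,interpolation=cv2.INTER_CUBIC))
print(snap('side','side18')[0]['color'].shape)
cv2.imwrite('pics/cs18.png',cv2.resize(load('side18')['color'][150:280,180:330],None,fx=4,fy=4,interpolation=cv2.INTER_CUBIC))
E
```

```text
t 28.5 pos [ 0.5046 -0.0732  0.022 ] x_t [-0.068  0.862  0.502] z_t [-0.04   0.5   -0.865] F [ 0.1 -1.4  1.7] q [-0.42  0.6  -0.33  0.92  0.46  1.  ] g 0.75
(420, 560, 3)
```

View pics/c18.png

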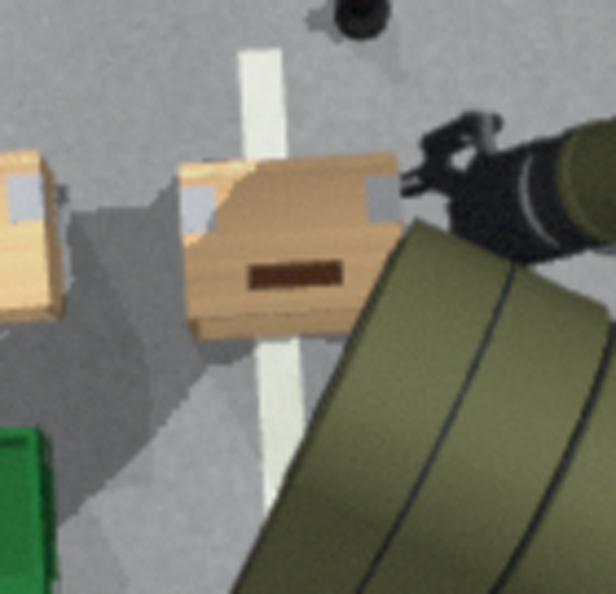

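View pics/cs18.png

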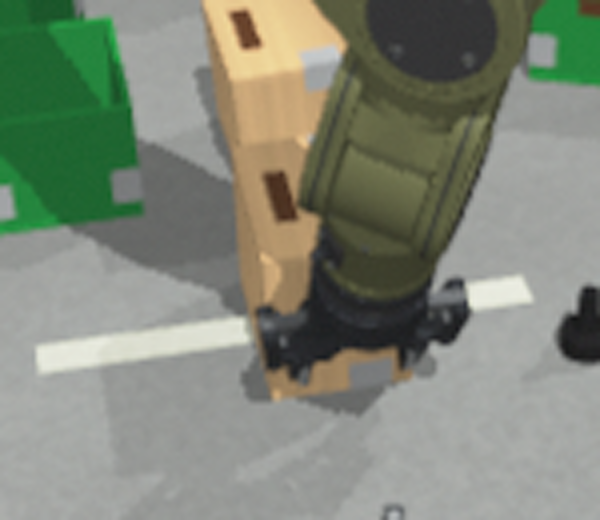

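```bash
python3 - <<'E'
from h import *
d=load('top18'); fr=np.array([396,153]);fl=np.array([180,165]);nl=np.array([188,317])
P=topface(d,np.array([fl,fr,fr+nl-fl,nl])/4.4+[230,150]-.4,.12,.12)
a=np.radians(4.5); c=P.mean(0)[:2]; print('dist',(c-[.4665,.007])@np.array([-np.sin(a),np.cos(a)]))
E
```

```text
[[0.5371, 0.071, 0.12], [0.5482, -0.0673, 0.12], [0.45, -0.0733, 0.12], [0.4391, 0.0631, 0.12]]
ctr [ 0.4936 -0.0016  0.12  ] yaw [np.float64(4.6), np.float64(4.6)] [np.float64(4.6), np.float64(3.5)] [np.float64(0.139), np.float64(0.137), np.float64(0.098), np.float64(0.098)]
dist -0.010745853852402367
```

Still about 10 mm short, yaw about right (4.4° against the tape's 4.5°). I'll push 8 mm more, withdraw, and check with both cameras.

>>> {"name": "carry_out", "arguments": {
  "series": [
    [[3.5,0,2,0,0,0,0.25],[7,0,4,0,0,0,0.25],[7,0,4,0,0,0,0.25],[-20,0,-11,0,0,0,0.25],[-60,0,-34,0,0,0,0.25],[-60,0,-90,0,0,0,0.25],[-80,0,-150,0,0,0,0.25],[-80,0,-200,0,0,0,0.25],[-80,0,-200,0,0,0,0.25]]
  ]
}}

```text
clock: 29.72
position: [0.5195, -0.2448, 0.1575]
ee_rot: [-1.846, -1.995, -0.499]
ft_force: [0.4, 0.4, -0.2]
grip_width: 0.744
```

```bash
python3 - <<'E'
from h import *
o=st()
snap('top','top19');d=load('top19'); a=cv2.resize(d['color'][150:285,230:330],None,fx=4,fy=4,interpolation=cv2.INTER_CUBIC)
snap('side','side19'); b=cv2.resize(load('side19')['color'][145:280,220:320],None,fx=4,fy=4,interpolation=cv2.INTER_CUBIC)
cv2.imwrite('pics/c19.png',np.hstack([a,b]))
E
```

```text
t 29.73 pos [ 0.5195 -0.2448  0.1575] x_t [-0.068  0.864  0.5  ] z_t [-0.034  0.498 -0.866] F [ 0.4  0.4 -0.2] q [-0.65  0.64  0.16  1.45  0.39  0.77] g 0.74
```

View pics/c19.png

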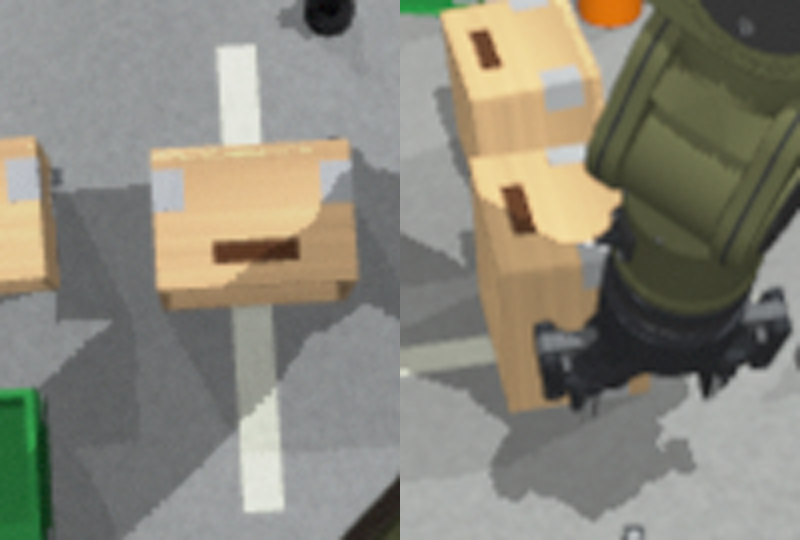

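```bash
python3 - <<'E'
from h import *
d=load('top19'); P=topface(d,np.array([[151,150],[350,140],[357,281],[156,291]])/4+[230,150]-.4,.12,.12)
T=np.array([hit(d,*(np.array(p)/4+[230,150]-.4)) for p in [(216,47),(256,44),(284,510),(244,512)]]); 
f=T[:2].mean(0);n=T[2:].mean(0);v=(f-n)[:2]; a=np.arctan2(v[1],v[0]); print('tape',f,n,np.degrees(a))
print('dist',(P.mean(0)[:2]-n[:2])@np.array([-np.sin(a),np.cos(a)]))
# base rim points
Q=[hit(d,*(np.array(p)/4+[230,150]-.4)) for p in [(163,309),(350,296)]]; print('near bottom',np.round(Q,4), (np.mean(Q,0)[:2]-n[:2])@np.array([-np.sin(a),np.cos(a)]), np.degrees(np.arctan2(-(Q[0]-Q[1])[0],(Q[0]-Q[1])[1])))
E
```

```text
[[0.5369, 0.0799, 0.12], [0.5474, -0.0603, 0.12], [0.4472, -0.0662, 0.12], [0.4368, 0.0734, 0.12]]
ctr [0.4921 0.0067 0.12  ] yaw [np.float64(4.3), np.float64(4.2)] [np.float64(3.7), np.float64(3.4)] [np.float64(0.141), np.float64(0.14), np.float64(0.1), np.float64(0.1)]
tape [0.64797368 0.02060984 0.        ] [ 0.28823868 -0.00809271  0.        ] 4.561852655184807
dist -0.0014690899941113586
near bottom [[ 0.4386  0.0719  0.    ]
 [ 0.452  -0.0708  0.    ]] -0.00387700312699994 5.382967587404812
```

```bash
python3 - <<'E'
from h import *
o=robot.get_obs(); M=R.from_rotvec(o['ee_rot']).as_matrix()
for p in ([.5,-.26,.25],[.36,-.38,.30]): sh(rel(p,M,o),.25)
E
```

```text
[33.7, -19.1, -90.9, 0.0, 0.0, 0.0, 0.25],
[-35.0, -168.1, -188.7, 0.0, 0.0, 0.0, 0.25],
```

>>> {"name": "carry_out", "arguments": {
  "series": [
    [[17,-10,-45,0,0,0,0.25],[33,-19,-90,0,0,0,0.25],[10,-70,-122,0,0,0,0.25],[-13,-119,-155,0,0,0,0.25],[-35,-168,-188,0,0,0,0.25],[-35,-168,-188,0,0,0,0.25]]
  ]
}}

```text
clock: 30.58
position: [0.3578, -0.3808, 0.2988]
ee_rot: [-1.844, -1.985, -0.497]
ft_force: [0.5, 0.1, 0.3]
grip_width: 0.748
```

```bash
python3 - <<'E'
from h import *
o=st()
snap('top','top20');snap('side','side20'); b=cv2.resize(load('side20')['color'][145:280,180:330],None,fx=4,fy=4,interpolation=cv2.INTER_CUBIC)
cv2.imwrite('pics/c20.png',b)
E
```

```text
t 30.57 pos [ 0.3578 -0.3808  0.2988] x_t [-0.063  0.861  0.505] z_t [-0.039  0.503 -0.863] F [0.5 0.1 0.3] q [-0.97  0.6   0.44  1.88  0.25  0.46] g 0.75
```

View pics/c20.png

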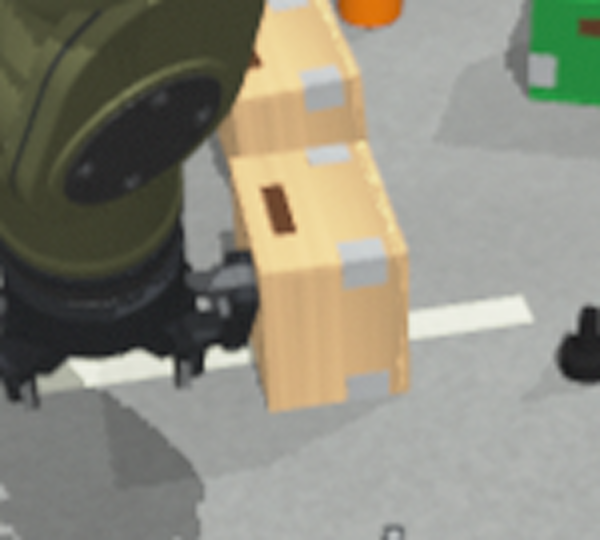

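View pics/top20.png

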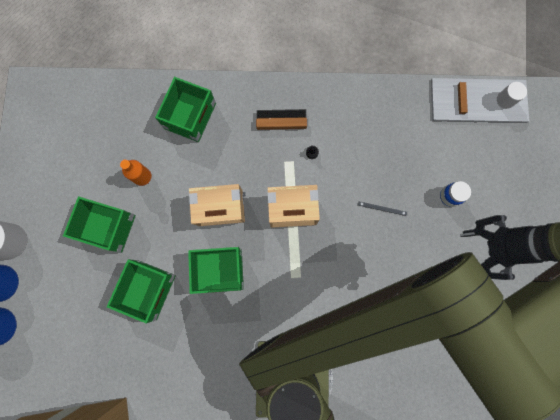

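```bash
python3 - <<'E'
from h import *
d=load('side20'); g=lambda p:np.array(p)/4+[180,145]-.4
A=hit(d,*g((270,410)));B=hit(d,*g((408,390)))
a=np.radians(4.6);n=np.array([-np.sin(a),np.cos(a)]); print(A,B,np.degrees(np.arctan2((B-A)[1],(B-A)[0])),[(p[:2]-[.4654,.0086])@n+.07 for p in(A,B)])
C=[hit(d,*g(p),.12) for p in((260,272),(408,255),(362,142),(230,155))]; C=np.array(C);print(C.round(4),(C.mean(0)[:2]-[.4654,.0086])@n)
e=C[1]-C[0];print(np.degrees(np.arctan2(e[1],e[0])))
# disturbance check top0 vs top20
x,y=load('top0')['color'].astype(int),load('top20')['color'].astype(int)
for nm,(u,v) in dict(bottle=(137,173),jar=(456,194),knob=(312,152),sq=(281,120),green=(186,107)).items():
    w=16; dd=np.abs(x-y)[v-w:v+w,u-w:u+w].max(2); print(nm,(dd>40).sum())
E
```

```text
[ 0.44690647 -0.06342261  0.        ] [ 0.5445919  -0.05627084  0.        ] 4.1872807427483 [np.float64(-0.0003074521970074795), np.float64(-0.0010129878110447382)]
[[ 0.4463 -0.0638  0.12  ]
 [ 0.5451 -0.0598  0.12  ]
 [ 0.5314  0.081   0.12  ]
 [ 0.4362  0.0787  0.12  ]] -0.001521248393949053
2.3383360038500642
bottle 0
jar 0
knob 0
sq 0
green 0
```

Both cameras put the crate within about 2 mm of the tape's centre line and within about 1° of square on most edges. The bottle, jar, knob and squeegee look unchanged, and the other crate lies at its bar. Handing in.

```bash
python3 - <<'E'
from h import *
print(robot.sign_off())
E
```

```text
the job is handed in; nothing more can be done
None
```

I tipped both crates towards the robot about their stop bars, then pushed the stamped one, the right-hand crate, onto the dispatch line. I handed the job in at about 31 s. No verdict was reported.

**Slip on the way:** my first try at the right crate ran joint 3 to its limit and the crate fell back upright, about 5 mm off its bar. I nudged it back to the bar and tipped it with the tool nearly vertical.

**Which crate:** from the far side, the wrist camera showed a ring with a bar on the right crate's underside. The visible part of the left crate's underside was blank.

**Last checks:**
- **Position:** the stamped crate lies 0.3 to 1.5 mm short of the tape's centre line by its top face (top camera) and its top face and lower edge (side camera). A rougher reading of its near bottom edge in the top camera gave 3.9 mm.
- **Squareness:** most edges read 3.4° to 4.3°, against about 4.5° for the tape. Two readings disagreed: 5.4° on the near bottom edge (top camera) and 2.3° on the upper right edge (side camera). I judged these to be corner-picking error.
- **Everything else:** comparing the first and last top pictures, the bottle, jar, knob, squeegee and the green box behind the left crate show no change. The left crate still lies at its bar and the arm was clear.

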